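Put the bench tools back on their own stands

TASK

The tin of punches, the brass dapping cube, the ring clamp and the small pot each stand on another one's black stand. Put each back on the middle of its own stand, the one shaped like its foot (tin on the large round, cube on the square, clamp lying lengthwise along the long one, pot on the small round), using the bare steel block as a spare place on the way. Keep the tin upright so that no punch falls out.

Things in the scene. Friction and masses are not known exactly. Their poses are not given: they have to be found in the camera images.
- punch_tin: grey round tin with upright punches in it, open at the top, 55 mm diameter, 62 mm high, about 0.25 kg. Origin at the centre of its underside, z up.
- dapping_block: brass cube with round hollows in its faces, 40x40x40 mm, about 0.5 kg. Origin at the centre of its underside, z up, x and y square to its sides.
- ring_clamp: wooden jeweller's ring clamp, lying flat: a slim tapered bar, 128 mm long along its own y, 27 mm wide along its x, 23 mm high. Origin under its middle, on its underside.
- small_pot: small round yellow pot with a white lid, the only pot on a stand, 44 mm diameter (42 mm below the lid), 40 mm high. Origin at the centre of its underside, z up.
- large_round_stand: large round black plastic stand, flat, 104 mm diameter, 12 mm high, fixed to the table, with a 57 mm round cork inlay in the middle; the place of the tin. Origin at the centre of its underside.
- square_stand: square black plastic stand, flat, 84x84 mm, 12 mm high, fixed, with a 42 mm square cork inlay; the place of the brass cube. Origin at the centre of its underside.
- long_stand: long black plastic stand, flat, 150 mm along its own y, 64 mm along its x, 12 mm high, fixed, with a long narrow cork inlay; the place of the ring clamp. Origin at the centre of its underside.
- small_round_stand: small round black plastic stand, flat, 74 mm diameter, 12 mm high, fixed, with a 46 mm round cork inlay; the place of the small pot. Origin at the centre of its underside.
- spare_block: flat square block of bare steel, 70x70 mm, 18 mm high, fixed; nothing stands on it at the start, so one thing at a time can be parked there. Origin at the centre of its underside.
Not all that is in view belongs to the job. What is meant by the punch_tin is not red, and is the smaller of those in its own colour.

How it is judged:
By the outcome, as a careful person would: the job done as asked, in the order asked, and still so for the second after the job is handed in, with the robot touching nothing.
It also fails if it takes over 128 s, if anything falls off the work surface, if the arm or the gripper's body presses on something with over 40 N, if the wrist force passes 120 N, or if a joint passes its speed limit or range.

ROBOT

A 6-joint arm with a two-finger parallel gripper is mounted at the origin on a cart in front of the work surface, level with it; the furniture and walls round the work are solid. World frame = base frame: x ahead of the robot, y to its left, z up, the work surface at z = 0. Lengths are in m, angles in rad, forces in N, time in s.
With the tool pointing down it reaches from about 0.35 to 0.85 m from the base axis. Payload 8.1 kg.
Tool frame: the origin (TCP) lies midway between the tips of the shut fingers; the grasp point (between the pads) lies 19 mm behind it; z points along the fingers, y is the line along which they close (so a half turn about z gives the same grasp; the last joint's range is limited). The gripper opens to 93 mm and grips with 3 to 60 N. Pads are 15 mm wide; open, the fingers measure 128 mm over their backs; the gripper's body (75 mm by 188 mm) begins 65 mm behind the grasp point.
Start: joints at [1.055, 0.13, 1.488, -0, 1.523, -0.085], TCP at [0.251, 0.545, 0.192] pointing down, gripper open.
Joint ranges: [-2.96, 2.96], [-0.89, 2.26], [0.02, 2.5], [-1.34, 4.48], [0, 2.73], [-2.66, 2.66]. Speed limits (rad/s): [2.39, 2.39, 2.79, 3.14, 3.14, 3.14].

INTERFACE

Orientations are given as a 3x3 rotation matrix whose columns are the frame's x, y, z axes.
In Python, from workcell import telemetry, vision, workorder gives the robot as it stands.
- The arm moves only by the tool move_arm, never from a script. Its argument "plan" is a list of rows, each an object with "travel": the shift along the tool's x, y, z in m, a list of three; "twist": the turn about the tool's z in rad. In form: [{"travel": [dx, dy, dz], "twist": twist}, ...]. A call has exactly 10 rows; each row shifts and turns the commanded pose from where the row before left it, along the tool's axes as they then stand; what a row does not reach is not made up. A row lasts 1/10 s, in which the tool goes at most 50 mm and 8.59 degrees, less where a joint would pass 70% of its speed; a pose out of reach is approached as far as the arm can. A call is refused whole if a number of a shift passes 0.05 or a number of a turn 0.15, either way. A call with a gripper value outside its range is refused whole. "hand" is the finger opening in m, from 0 to 0.093, set as the call begins (left out, the last holds). The fingers move at their own pace and stop on an object; "squeeze" is the grip in N (left out, the last holds). Time passes only in rows, so rows that do not move let the fingers close, or fill a call up. It gives the time, the measured TCP pose, the force, the opening and the grip force at its end, in the units of the state.
- telemetry.get_obs(): the state, without advancing time (a new reading comes with each control period).
- vision.camera(name): name is "scene" or "top" or "wrist"; returns (picture, depth): 384x512x3 uint8, red, green, blue; 384x512 float32, m along the optical axis (not along the pixel's ray), 0 where there is no reading.
- vision.calibration(name): a dict with "K" (3x3 intrinsics, pixels), "R" (3x3) and "t" (3): a world point X has camera coordinates R X + t; the wrist camera has in their place "mount" (4x4, takes a point from camera to tool coordinates, whose origin is the TCP and whose axes are the flange's). Camera axes: x right, y down, z forward; pixel columns grow to the right and rows downward; lengths in m; the calibration is good to about 2 mm. The wrist camera is an equidistant fisheye: a pixel r from the principal point sees the ray r / f radians off the axis. A picture is of the moment at which its call begins: read the wrist's pose just before it. calibration takes no time and is no camera call.
- workorder.job_done(): hands the job in; it is judged then, once.
The state is a dict: "time": time; "joint_positions": joint angles; "joint_vel": joint speeds; "tau": joint torques, N m; "tool_pos": TCP position; "orientation": TCP orientation; "force": force on the tool from outside, world axes, zero at the start; "wrist_torque": the same for the moment, N m; "grip_width": opening from 0.0 (shut) to 1.0 (fully open); "grasp_force": force on a finger pad.
Only numpy, scipy, OpenCV 4.12 (cv2) and the standard library are available. Lean on these libraries where they do the work, as an engineer would, in place of code of your own. Each camera call takes 0.05 s, during which the arm holds its last target. There are 200 camera calls.

## Working session

There is one attempt and no reset: what is moved stays moved. The work goes in short steps, Python scripts to look and compute and a tool call to move; the robot and the scene stay as the last step left them, time stands still between calls to the robot, and variables do not carry over. Pictures are saved under pics/ and viewed, at most 14 in all, crops included, and the job is handed in when it is done.

Besides the shell and the picture viewer there is one more tool, called after "Request:" as name(argument=value, ...) on one line, values as JSON. move_arm: Moves the arm, as the interface text tells. Its arguments: {"type":"object","properties":{"plan":{"type":"array"},"hand":{"type":"number"},"squeeze":{"type":"number"}},"required":["plan"]}

```bash
mkdir -p pics; ls; python3 - <<'E'
from workcell import telemetry, vision
import cv2,numpy as np
o=telemetry.get_obs()
print({k:np.round(v,3).tolist() for k,v in o.items()})
for n in("scene","top"):
    p,d=vision.camera(n); np.savez(f"{n}0.npz",p=p,d=d)
    cv2.imwrite(f"pics/{n}0.png",cv2.resize(p[:,:,::-1],(800,600),interpolation=cv2.INTER_CUBIC))
    c=vision.calibration(n); print(n,{k:np.round(v,4).tolist() for k,v in c.items()})
E
```

```text
pics
{'time': 0.0, 'joint_positions': [1.055, 0.131, 1.489, 0.0, 1.523, -0.085], 'joint_vel': [-0.001, -0.0, -0.0, 0.001, -0.003, -0.0], 'tau': [-0.002, -55.981, -49.177, 0.077, 0.035, -0.0], 'tool_pos': [0.25, 0.545, 0.191], 'orientation': [[-0.909, 0.418, -0.001], [0.418, 0.909, -0.002], [0.0, -0.002, -1.0]], 'force': [-0.769, -0.929, 0.464], 'wrist_torque': [0.022, -0.046, -0.004], 'grasp_force': 0.0, 'grip_width': 1.002}
scene {'K': [[418.551, 0.0, 259.1008], [0.0, 418.551, 196.7914], [0.0, 0.0, 1.0]], 'R': [[0.9105, -0.4135, 0.0005], [-0.2353, -0.519, -0.8218], [0.34, 0.7481, -0.5698]], 't': [-0.4862, 0.1565, 0.9004]}
top {'K': [[417.5376, 0.0, 253.5221], [0.0, 417.5376, 190.7868], [0.0, 0.0, 1.0]], 'R': [[-0.0118, -0.9998, 0.0175], [-0.9925, 0.0095, -0.1221], [0.1219, -0.0188, -0.9924]], 't': [0.0014, 0.5189, 0.8422]}
```

View pics/top0.png

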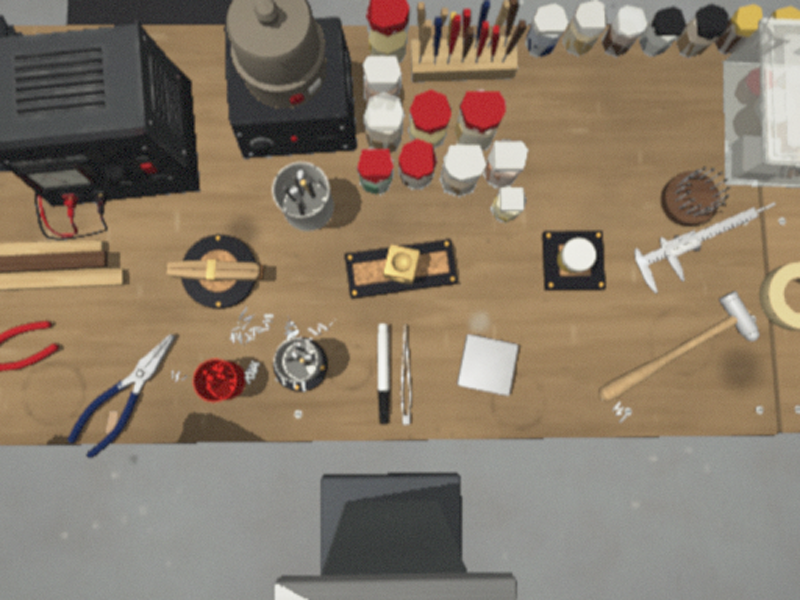

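View pics/scene0.png

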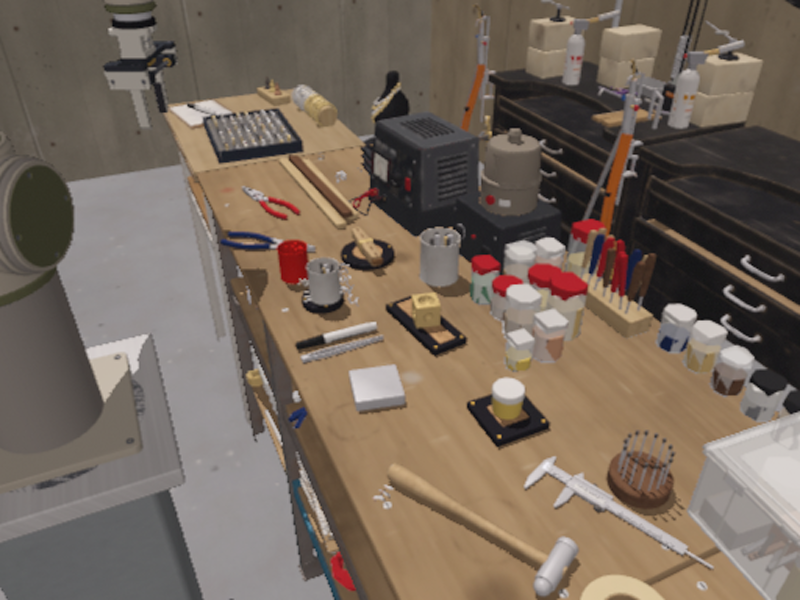

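The top view (800 px wide) shows the clamp on the large round stand at (219,270), the cube on the long stand at (403,268) and the pot on the square stand at (575,260). The grey tin is on the small round stand at (300,362) and the bare block is at (488,365). The red tin and the larger grey tin are distractors. Plan: pot → block, cube → square, clamp → long, tin → large round, pot → small round.

```bash
cat > h.py <<'E'
from workcell import telemetry, vision
import cv2,numpy as np
def cloud(n,d):
    c=vision.calibration(n);K=c["K"]
    v,u=np.mgrid[:d.shape[0],:d.shape[1]]
    X=np.stack([(u-K[0][2])/K[0][0]*d,(v-K[1][2])/K[1][1]*d,d],-1)
    return (X-np.array(c["t"]))@np.array(c["R"])   # R^T(X-t)
def rect(n,p,z,x0,x1,y0,y1,s=1000):
    "orthographic view of the plane z; row=(x1-x)*s, col=(y1-y)*s"
    c=vision.calibration(n)
    x,y=np.meshgrid(x1-np.arange(int((x1-x0)*s))/s,y1-np.arange(int((y1-y0)*s))/s,indexing='ij')
    q=np.stack([x,y,np.full_like(x,z)],-1)@np.array(c["R"]).T+np.array(c["t"])
    q=q@np.array(c["K"]).T; q=(q[...,:2]/q[...,2:]).astype(np.float32)
    return cv2.remap(p,q[...,0],q[...,1],cv2.INTER_CUBIC)
E
python3 - <<'E'
from h import *
zs=dict(large=((219,270),.012),clamp=((219,270),.035),long=((403,268),.012),cube=((403,262),.052),square=((575,260),.012),pot=((578,252),.052),small=((300,362),.012),tin=((300,362),.074),spare=((488,365),.018))
t=np.load("top0.npz");P=cloud("top",t["d"]);S=np.load("scene0.npz");PS=cloud("scene",S["d"])
for k,((u,v),z) in zs.items():
    c=P[int(v/1.5625),int(u/1.5625)][:2]
    for nm,Q in(("top",P),("scene",PS)):
        m=(abs(Q[...,2]-z)<.0055)&(np.hypot(*(Q[...,:2]-c).transpose(2,0,1))<(.085 if k in("long","clamp") else .062))
        q=Q[m]
        if len(q)<10: print(k,nm,len(q));continue
        r=cv2.minAreaRect((q[:,:2]*1000).astype(np.float32)); e=cv2.minEnclosingCircle((q[:,:2]*1000).astype(np.float32))
        print(k,nm,len(q),"z",np.round(np.median(q[:,2]),4),"rect",np.round(r[0],1),np.round(r[1],1),round(r[2],1),"circ",np.round(e[0],1),round(e[1],1))
for i,(z) in enumerate((.012,)):
    r=rect("top",t["p"],z,.28,.62,-.34,.34); cv2.imwrite("pics/rect.png",cv2.resize(r,(800,400))[:,:,::-1])
E
```

```text
large top 1249 z 0.0114 rect [562.9 239.8] [100.5 102.9] 82.2 circ [556.2 235.8] 59.3
large scene 338 z 0.0122 rect [560.9 235. ] [104.7 102.5] 66.4 circ [558.  235.7] 58.5
clamp top 614 z 0.0333 rect [560.4 239.8] [126.   25.8] 86.9 circ [562.1 239.7] 63.1
clamp scene 171 z 0.034 rect [560.5 238.9] [131.9  25.4] 86.1 circ [563.8 238.6] 66.0
long top 1650 z 0.0114 rect [537.8 -14.4] [118.3 149.8] 7.9 circ [557.3 -11. ] 83.1
long scene 698 z 0.0121 rect [537.8 -20.2] [115.1 156.2] 16.8 circ [555.1 -15.1] 82.1
cube top 281 z 0.0511 rect [565.6 -10.7] [39.7 40.1] 76.6 circ [565.8 -11.5] 27.0
cube scene 150 z 0.0513 rect [565.5 -12.5] [45.6 40.4] 74.7 circ [564.  -12.2] 28.2
square top 1064 z 0.0115 rect [ 573.8 -251.5] [84.8 84.8] 89.4 circ [ 573.8 -251.6] 57.8
square scene 801 z 0.012 rect [ 573.8 -253.6] [87.3 84.9] 89.9 circ [ 567.5 -253.2] 52.7
pot top 353 z 0.0513 rect [ 574.5 -245.9] [42.9 43.4] 1.4 circ [ 573.8 -246.6] 22.5
pot scene 258 z 0.0517 rect [ 573.6 -248.9] [43.2 42.2] 64.5 circ [ 575.2 -248.6] 22.6
small top 601 z 0.0129 rect [448.9 128.7] [89.8 96.8] 61.1 circ [450.2 136.6] 55.3
small scene 210 z 0.012 rect [444.2 119.9] [64.8 94.7] 83.9 circ [446.4 123.9] 49.3
tin top 152 z 0.0728 rect [438.5 125.3] [53.3 52.9] 89.7 circ [438.  124.9] 27.4
tin scene 119 z 0.072 rect [439.1 122.2] [56.7 52.5] 71.6 circ [437.5 123.4] 29.1
spare top 1103 z 0.0175 rect [ 430.3 -126.8] [70.4 69.9] 77.8 circ [ 430.3 -126.8] 48.0
spare scene 692 z 0.018 rect [ 430.9 -127.5] [74.8 70.2] 77.7 circ [ 430.5 -129. ] 48.9
```

View pics/rect.png

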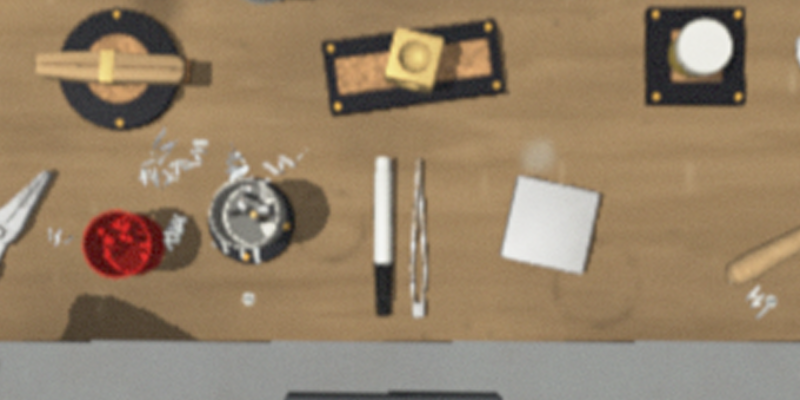

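The rectified view confirms the layout. At 1.1765 px/mm, the large stand centre is at about (121,69), the long stand (414,67), the square (695,56) and the small round (251,220). I'll turn the tool first so that the fingers close along world x.

Request:
move_arm(plan=[{"travel":[0,0,0],"twist":0.14},{"travel":[0,0,0],"twist":0.14},{"travel":[0,0,0],"twist":0.14},{"travel":[0,0,0],"twist":0.14},{"travel":[0,0,0],"twist":0.14},{"travel":[0,0,0],"twist":0.14},{"travel":[0,0,0],"twist":0.14},{"travel":[0,0,0],"twist":0.14},{"travel":[0,0,0],"twist":0.02},{"travel":[0,0,0],"twist":0}], hand=0.093)

```text
time: 1.1
tool_pos: [0.2504, 0.545, 0.1915]
orientation: [[-0.003, 1.0, -0.0], [1.0, 0.003, -0.001], [-0.001, -0.0, -1.0]]
force: [1.2, -0.5, 0.8]
grip_width: 0.995
grasp_force: 0.0
```

```bash
cat >> h.py <<'E'
def go(x,y,z,psi=0.):
    "travel in tool axes (after twisting) and twist to world TCP x,y,z with tool y at angle psi"
    o=telemetry.get_obs();p=np.array(o["tool_pos"]);R=np.array(o["orientation"])
    a=np.arctan2(R[1,1],R[0,1]); d=np.array([x,y,z])-p
    T=np.array([[-np.sin(psi),np.cos(psi),0],[np.cos(psi),np.sin(psi),0],[0,0,-1]])
    print("t",round(o["time"],2),"pos",np.round(p,4),"psi",round(a,4),"tilt",np.round(R[:2,2],4),"F",np.round(o["force"],1),"w",round(o["grip_width"]*93,1),"g",round(o["grasp_force"],1))
    print(" travel mm",np.round(T@d*1000,1),"twist",round(a-psi,4))
E
python3 - <<'E'
from h import *
go(.574,-.247,.19,0)
c=vision.calibration("wrist");print({k:np.round(v,4).tolist() for k,v in c.items()})
t=np.load("top0.npz")
r=rect("top",t["p"],.012,.28,.66,-.34,.34,2000)
dark=(r.max(2)<75).astype(np.uint8)*255
dark=cv2.morphologyEx(dark,cv2.MORPH_OPEN,np.ones((5,5)))
for n,(x,y) in dict(large=(.5613,.237),long=(.5626,-.0123),square=(.5724,-.2512),small=(.432,.1267)).items():
    R=.09 if n=="long" else .06
    m=np.zeros_like(dark); i,j=int((.66-x)*2000),int((.34-y)*2000);w=int(R*2000)
    m[max(0,i-w):i+w,max(0,j-w):j+w]=dark[max(0,i-w):i+w,max(0,j-w):j+w]
    q=cv2.findNonZero(m);f=lambda c:(round(.66-c[1]/2000,4),round(.34-c[0]/2000,4))
    a=cv2.minAreaRect(q);e=cv2.minEnclosingCircle(q)
    print(n,"rect",f(a[0]),np.round(np.array(a[1])/2,1),round(a[2],1),"circ",f(e[0]),round(e[1]/2,1))
s=rect("top",t["p"],.012,.37,.50,.05,.19,4000)
cv2.imwrite("pics/small.png",s[:,:,::-1])
E
```

```text
t 1.1 pos [0.2504 0.545  0.1915] psi 0.003 tilt [-0.0003 -0.0006] F [ 1.2 -0.5  0.8] w 92.6 g 0.0
 travel mm [-792.   323.6    1.5] twist 0.003
{'K': [[297.3186, 0.0, 257.1166], [0.0, 297.3186, 192.3329], [0.0, 0.0, 1.0]], 'mount': [[-0.0006, -0.9547, -0.2977, 0.083], [1.0, -0.0009, 0.0007, 0.0005], [-0.0009, -0.2977, 0.9547, -0.1918], [0.0, 0.0, 0.0, 1.0]]}
large rect (0.561, 0.2375) [100. 100.] 90.0 circ (0.5617, 0.2371) 52.2
long rect (0.5627, -0.0116) [ 62.9 149.7] 82.4 circ (0.563, -0.0112) 79.7
square rect (0.5723, -0.2505) [81.5 84. ] 90.0 circ (0.572, -0.248) 54.9
small rect (0.4289, 0.1123) [46.7 70.2] 19.0 circ (0.4329, 0.124) 35.8
```

View pics/small.png

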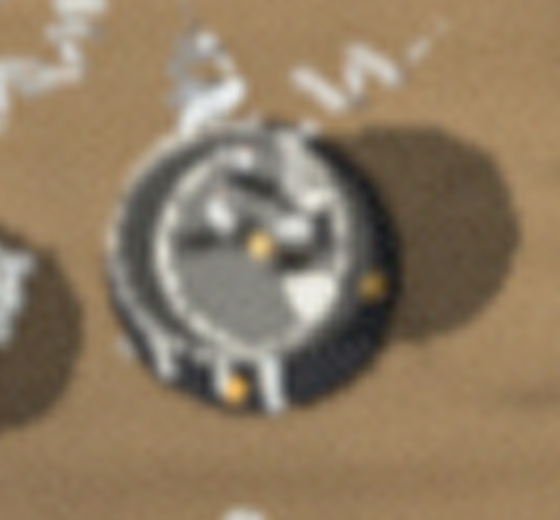

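The crop (4 px/mm) shows the small stand's edges at columns 108–400 and its bottom at row 412, so its centre is at about (254,266), i.e. x 0.4335, y 0.1265. Next I'll go over the pot.

Request:
move_arm(plan=[{"travel":[-0.04,0.016,0],"twist":0},{"travel":[-0.04,0.016,0],"twist":0},{"travel":[-0.04,0.016,0],"twist":0},{"travel":[-0.04,0.016,0],"twist":0},{"travel":[-0.04,0.016,0],"twist":0},{"travel":[-0.04,0.016,0],"twist":0},{"travel":[-0.04,0.016,0],"twist":0},{"travel":[-0.04,0.016,0],"twist":0},{"travel":[-0.04,0.016,0],"twist":0},{"travel":[-0.04,0.016,0],"twist":0}])

```text
time: 2.1
tool_pos: [0.4108, 0.1436, 0.192]
orientation: [[-0.004, 1.0, 0.001], [1.0, 0.004, 0.0], [0.0, 0.001, -1.0]]
force: [1.0, 0.3, -0.1]
grip_width: 1.0
grasp_force: 0.0
```

Request:
move_arm(plan=[{"travel":[-0.04,0.016,0],"twist":0},{"travel":[-0.04,0.016,0],"twist":0},{"travel":[-0.04,0.016,0],"twist":0},{"travel":[-0.04,0.016,0],"twist":0},{"travel":[-0.04,0.016,0],"twist":0},{"travel":[-0.04,0.016,0],"twist":0},{"travel":[-0.04,0.016,0],"twist":0},{"travel":[-0.04,0.016,0],"twist":0},{"travel":[-0.03,0.016,0],"twist":0},{"travel":[0,0,0],"twist":0}])

```text
time: 3.1
tool_pos: [0.555, -0.2085, 0.1908]
orientation: [[-0.0, 1.0, -0.001], [1.0, 0.0, -0.001], [-0.001, -0.001, -1.0]]
force: [0.0, 0.4, -0.6]
grip_width: 0.999
grasp_force: 0.0
```

```bash
cat >> h.py <<'E'
def wrect(p,z,x0,x1,y0,y1,s,o):
    "orthographic view of plane z from the wrist fisheye"
    c=vision.calibration("wrist");M=np.array(c["mount"]);K=np.array(c["K"])
    x,y=np.meshgrid(x1-np.arange(int((x1-x0)*s))/s,y1-np.arange(int((y1-y0)*s))/s,indexing='ij')
    q=(np.stack([x,y,np.full_like(x,z)],-1)-np.array(o["tool_pos"]))@np.array(o["orientation"])
    q=(q-M[:3,3])@M[:3,:3]
    rr=np.hypot(q[...,0],q[...,1]);th=np.arctan2(rr,q[...,2]);k=K[0,0]*th/np.maximum(rr,1e-9)
    return cv2.remap(p,(q[...,0]*k+K[0,2]).astype(np.float32),(q[...,1]*k+K[1,2]).astype(np.float32),cv2.INTER_CUBIC)
E
python3 - <<'E'
from h import *
go(.574,-.247,.019,0)
o=telemetry.get_obs();p,d=vision.camera("wrist")
a=wrect(p,.012,.5,.65,-.32,-.18,2667,o);b=wrect(p,.052,.5,.65,-.32,-.18,2667,o)
cv2.imwrite("pics/w1.png",np.hstack([a,b])[:,:,::-1])
E
```

```text
t 3.1 pos [ 0.555  -0.2085  0.1908] psi 0.0002 tilt [-0.0009 -0.0006] F [ 0.   0.4 -0.6] w 92.9 g 0.0
 travel mm [-38.5  19.  171.8] twist 0.0002
```

View pics/w1.png

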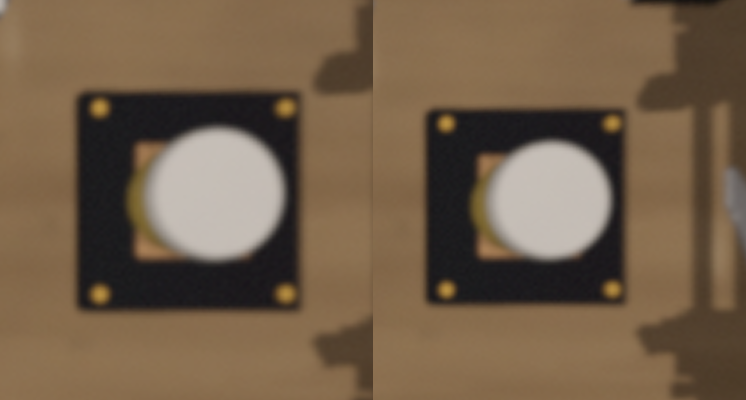

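Wrist view: on the stand plane the square stand's centre is at (188,201), i.e. (0.5746,-0.2507). The lid is centred at (0.5748,-0.2464). Next I'll centre over the pot and go down most of the way.

Request:
move_arm(plan=[{"travel":[-0.019,0.01,0],"twist":0},{"travel":[-0.019,0.01,0],"twist":0},{"travel":[0,0,0.02],"twist":0},{"travel":[0,0,0.02],"twist":0},{"travel":[0,0,0.02],"twist":0},{"travel":[0,0,0.02],"twist":0},{"travel":[0,0,0.02],"twist":0},{"travel":[0,0,0.01],"twist":0},{"travel":[0,0,0],"twist":0},{"travel":[0,0,0],"twist":0}])

```text
time: 4.15
tool_pos: [0.5749, -0.2425, 0.0827]
orientation: [[-0.001, 1.0, 0.001], [1.0, 0.001, -0.0], [-0.0, 0.001, -1.0]]
force: [0.3, 0.1, -0.7]
grip_width: 0.998
grasp_force: 0.0
```

```bash
python3 -c "
from h import *
go(.5747,-.2465,.018,0)"
```

```text
t 4.15 pos [ 0.5749 -0.2425  0.0827] psi 0.0013 tilt [ 0.0006 -0.0002] F [ 0.3  0.1 -0.7] w 92.8 g 0.0
 travel mm [-4.  -0.2 64.7] twist 0.0013
```

Request:
move_arm(plan=[{"travel":[-0.004,0,0.015],"twist":0},{"travel":[0,0,0.015],"twist":0},{"travel":[0,0,0.015],"twist":0},{"travel":[0,0,0.01],"twist":0},{"travel":[0,0,0.005],"twist":0},{"travel":[0,0,0.004],"twist":0},{"travel":[0,0,0],"twist":0},{"travel":[0,0,0],"twist":0},{"travel":[0,0,0],"twist":0},{"travel":[0,0,0],"twist":0}])

```text
time: 5.15
tool_pos: [0.575, -0.247, 0.0185]
orientation: [[-0.0, 1.0, 0.001], [1.0, 0.0, -0.001], [-0.001, 0.001, -1.0]]
force: [-0.7, 0.1, -0.2]
grip_width: 0.998
grasp_force: 0.0
```

Request:
move_arm(plan=[{"travel":[0,0,0],"twist":0},{"travel":[0,0,0],"twist":0},{"travel":[0,0,0],"twist":0},{"travel":[0,0,0],"twist":0},{"travel":[0,0,0],"twist":0},{"travel":[0,0,0],"twist":0},{"travel":[0,0,0],"twist":0},{"travel":[0,0,0],"twist":0},{"travel":[0,0,0],"twist":0},{"travel":[0,0,0],"twist":0}], hand=0, squeeze=15)

```text
time: 6.15
tool_pos: [0.5745, -0.2468, 0.0178]
orientation: [[-0.0, 1.0, -0.0], [1.0, 0.0, -0.0], [-0.0, -0.0, -1.0]]
force: [-0.4, 0.3, 0.2]
grip_width: 0.467
grasp_force: 15.0
```

```bash
python3 -c "
from h import *
go(.4305,-.1275,.19,0)"
```

```text
t 6.15 pos [ 0.5745 -0.2468  0.0178] psi 0.0001 tilt [-0. -0.] F [-0.4  0.3  0.2] w 43.4 g 15.0
 travel mm [ 119.3 -144.  -172.2] twist 0.0001
```

Request:
move_arm(plan=[{"travel":[0,0,-0.01],"twist":0},{"travel":[0,0,-0.03],"twist":0},{"travel":[0,0,-0.03],"twist":0},{"travel":[0,0,-0.02],"twist":0},{"travel":[0.02,-0.024,0],"twist":0},{"travel":[0.02,-0.024,0],"twist":0},{"travel":[0.02,-0.024,0],"twist":0},{"travel":[0.02,-0.024,0],"twist":0},{"travel":[0.02,-0.024,0],"twist":0},{"travel":[0.019,-0.024,0],"twist":0}])

```text
time: 7.15
tool_pos: [0.4297, -0.1271, 0.1085]
orientation: [[0.0, 1.0, 0.001], [1.0, -0.0, -0.0], [-0.0, 0.001, -1.0]]
force: [0.3, 0.2, -0.1]
grip_width: 0.467
grasp_force: 15.0
```

```bash
python3 - <<'E'
from h import *
go(.4305,-.1275,.025,0)
E
```

```text
t 7.15 pos [ 0.4297 -0.1271  0.1085] psi -0.0 tilt [ 0.0008 -0.0003] F [ 0.3  0.2 -0.1] w 43.4 g 15.0
 travel mm [-0.4  0.8 83.5] twist -0.0
```

Request:
move_arm(plan=[{"travel":[0,0,0.02],"twist":0},{"travel":[0,0,0.02],"twist":0},{"travel":[0,0,0.02],"twist":0},{"travel":[0,0,0.01],"twist":0},{"travel":[0,0,0.005],"twist":0},{"travel":[0,0,0.005],"twist":0},{"travel":[0,0,0.002],"twist":0},{"travel":[0,0,0.001],"twist":0},{"travel":[0,0,0],"twist":0},{"travel":[0,0,0],"twist":0}])

```text
time: 8.15
tool_pos: [0.4309, -0.128, 0.0253]
orientation: [[0.0, 1.0, 0.001], [1.0, -0.0, -0.0], [-0.0, 0.001, -1.0]]
force: [-0.4, 0.0, -0.5]
grip_width: 0.469
grasp_force: 15.0
```

```bash
python3 -c "
from h import *
go(.4305,-.1275,.024,0)"
```

```text
t 8.15 pos [ 0.4309 -0.128   0.0253] psi -0.0 tilt [ 0.0006 -0.0003] F [-0.4  0.  -0.5] w 43.6 g 15.0
 travel mm [ 0.5 -0.4  1.3] twist -0.0
```

Request:
move_arm(plan=[{"travel":[0,0,0.001],"twist":0},{"travel":[0,0,0.0005],"twist":0},{"travel":[0,0,0],"twist":0},{"travel":[0,0,0],"twist":0},{"travel":[0,0,0],"twist":0},{"travel":[0,0,0],"twist":0},{"travel":[0,0,0],"twist":0},{"travel":[0,0,0],"twist":0},{"travel":[0,0,0],"twist":0},{"travel":[0,0,0],"twist":0}])

```text
time: 9.15
tool_pos: [0.4308, -0.1279, 0.0237]
orientation: [[-0.0, 1.0, 0.0], [1.0, 0.0, -0.0], [-0.0, 0.0, -1.0]]
force: [-1.6, -0.3, 5.7]
grip_width: 0.47
grasp_force: 15.0
```

Request:
move_arm(plan=[{"travel":[0,0,0],"twist":0},{"travel":[0,0,0],"twist":0},{"travel":[0,0,0],"twist":0},{"travel":[0,0,0],"twist":0},{"travel":[0,0,0],"twist":0},{"travel":[0,0,-0.02],"twist":0},{"travel":[0,0,-0.04],"twist":0},{"travel":[0,0,-0.05],"twist":0},{"travel":[0,0,-0.05],"twist":0},{"travel":[0,0,0],"twist":0}], hand=0.093)

```text
time: 10.15
tool_pos: [0.4347, -0.1295, 0.1916]
orientation: [[0.0, 1.0, 0.012], [1.0, 0.0, -0.005], [-0.005, 0.012, -1.0]]
force: [0.8, 0.3, 0.3]
grip_width: 1.0
grasp_force: 0.0
```

```bash
python3 -c "
from h import *
go(.53,-.012,.19,-.23)"
```

```text
t 10.15 pos [ 0.4347 -0.1295  0.1916] psi 0.0 tilt [ 0.0118 -0.005 ] F [0.8 0.3 0.3] w 93.0 g 0.0
 travel mm [136.2  66.    1.6] twist 0.23
```

Request:
move_arm(plan=[{"travel":[0.015,0.017,0],"twist":0},{"travel":[0.015,0.017,0],"twist":0},{"travel":[0.015,0.017,0],"twist":0},{"travel":[0.015,0.016,0],"twist":0},{"travel":[0.015,0.016,0],"twist":0},{"travel":[0.015,0.016,0],"twist":0},{"travel":[0.014,0.016,0],"twist":0},{"travel":[0.014,0.016,0],"twist":0},{"travel":[0,0,0],"twist":0.117},{"travel":[0,0,0],"twist":0.117}])

```text
time: 11.15
tool_pos: [0.5616, -0.0092, 0.1823]
orientation: [[0.235, 0.972, -0.001], [0.972, -0.235, 0.0], [-0.0, -0.001, -1.0]]
force: [-0.3, -0.2, -1.1]
grip_width: 1.0
grasp_force: 0.0
```

```bash
python3 - <<'E'
from h import *
o=telemetry.get_obs();p,d=vision.camera("wrist");go(.5655,-.012,.018,-.234)
a=wrect(p,.012,.5,.63,-.10,.08,2200,o);b=wrect(p,.052,.5,.63,-.10,.08,2200,o)
cv2.imwrite("pics/w2.png",np.hstack([a,b])[:,:,::-1])
g=cv2.cvtColor(a,cv2.COLOR_RGB2GRAY)
E
```

```text
t 11.2 pos [ 0.5615 -0.0094  0.1824] psi -0.2452 tilt [-0.001   0.0001] F [ 0.4 -0.1 -0.1] w 93.2 g 0.0
 travel mm [ -1.6   4.5 164.4] twist -0.0112
```

View pics/w2.png

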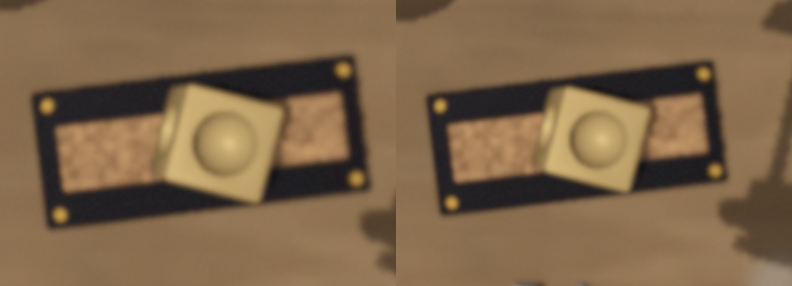

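The long stand's corners in the left half are (33,95), (354,56), (370,188) and (50,228). That gives a centre of (0.5656,-0.0117) with its length turned +7°. The cube top is centred at (0.5665,-0.0119) and turned about -14°, which matches the tool.

Request:
move_arm(plan=[{"travel":[-0.001,0.0055,0],"twist":0},{"travel":[0,0,0.03],"twist":0},{"travel":[0,0,0.03],"twist":0},{"travel":[0,0,0.03],"twist":0},{"travel":[0,0,0.03],"twist":0},{"travel":[0,0,0.02],"twist":0},{"travel":[0,0,0.01],"twist":0},{"travel":[0,0,0.008],"twist":0},{"travel":[0,0,0],"twist":0},{"travel":[0,0,0],"twist":0}])

```text
time: 12.2
tool_pos: [0.5675, -0.0122, 0.0264]
orientation: [[0.231, 0.973, 0.002], [0.973, -0.231, -0.0], [0.0, 0.002, -1.0]]
force: [-0.2, -0.2, 0.9]
grip_width: 1.001
grasp_force: 0.0
```

```bash
python3 -c "
from h import *
go(.5665,-.012,.018,-.245)"
```

```text
t 12.2 pos [ 0.5675 -0.0122  0.0264] psi -0.2334 tilt [ 0.0015 -0.0002] F [-0.2 -0.2  0.9] w 93.1 g 0.0
 travel mm [-0.  -1.   8.4] twist 0.0116
```

Request:
move_arm(plan=[{"travel":[0,-0.001,0.004],"twist":0},{"travel":[0,0,0.004],"twist":0},{"travel":[0,0,0],"twist":0},{"travel":[0,0,0],"twist":0},{"travel":[0,0,0],"twist":0},{"travel":[0,0,0],"twist":0},{"travel":[0,0,0],"twist":0},{"travel":[0,0,0],"twist":0},{"travel":[0,0,0],"twist":0},{"travel":[0,0,0],"twist":0}])

```text
time: 13.2
tool_pos: [0.5657, -0.0118, 0.0173]
orientation: [[0.232, 0.973, -0.0], [0.973, -0.232, -0.0], [-0.0, -0.0, -1.0]]
force: [-0.7, 0.0, 0.0]
grip_width: 1.0
grasp_force: 0.0
```

Request:
move_arm(plan=[{"travel":[0,0,0],"twist":0},{"travel":[0,0,0],"twist":0},{"travel":[0,0,0],"twist":0},{"travel":[0,0,0],"twist":0},{"travel":[0,0,0],"twist":0},{"travel":[0,0,0],"twist":0},{"travel":[0,0,0],"twist":0},{"travel":[0,0,0],"twist":0},{"travel":[0,0,0],"twist":0},{"travel":[0,0,0],"twist":0}], hand=0, squeeze=35)

```text
time: 14.2
tool_pos: [0.5657, -0.0118, 0.0173]
orientation: [[0.232, 0.973, 0.0], [0.973, -0.232, -0.0], [0.0, 0.0, -1.0]]
force: [0.2, 0.7, -0.1]
grip_width: 0.423
grasp_force: 35.0
```

Request:
move_arm(plan=[{"travel":[0,0,-0.01],"twist":0},{"travel":[0,0,-0.03],"twist":0},{"travel":[0,0,-0.03],"twist":0},{"travel":[0,0,-0.02],"twist":0},{"travel":[0,0,0],"twist":-0.117},{"travel":[0,0,0],"twist":-0.117},{"travel":[0,0,0],"twist":0},{"travel":[0,0,0],"twist":0},{"travel":[0,0,0],"twist":0},{"travel":[0,0,0],"twist":0}])

```text
time: 15.2
tool_pos: [0.5655, -0.0118, 0.1071]
orientation: [[0.002, 1.0, -0.001], [1.0, -0.002, 0.0], [0.0, -0.001, -1.0]]
force: [0.3, -1.2, -3.6]
grip_width: 0.422
grasp_force: 35.0
```

```bash
python3 -c "
from h import *
go(.5746,-.2507,.108,0)"
```

```text
t 15.2 pos [ 0.5655 -0.0118  0.1071] psi -0.0016 tilt [-0.0006  0.0001] F [ 0.3 -1.2 -3.6] w 39.3 g 35.0
 travel mm [-238.9    9.1   -0.9] twist -0.0016
```

Request:
move_arm(plan=[{"travel":[-0.03,0.001,0],"twist":0},{"travel":[-0.03,0.001,0],"twist":0},{"travel":[-0.03,0.001,0],"twist":0},{"travel":[-0.03,0.001,0],"twist":0},{"travel":[-0.03,0.001,0],"twist":0},{"travel":[-0.03,0.001,0],"twist":0},{"travel":[-0.03,0.001,0],"twist":0},{"travel":[-0.029,0.002,0],"twist":0},{"travel":[0,0,0],"twist":0},{"travel":[0,0,0],"twist":0}])

```text
time: 16.2
tool_pos: [0.5744, -0.2513, 0.1069]
orientation: [[0.002, 1.0, -0.001], [1.0, -0.002, 0.001], [0.001, -0.001, -1.0]]
force: [-0.4, -0.8, -5.2]
grip_width: 0.427
grasp_force: 35.0
```

```bash
python3 -c "
from h import *
go(.5746,-.2507,.019,0)"
```

```text
t 16.2 pos [ 0.5744 -0.2513  0.1069] psi -0.0023 tilt [-0.0006  0.0006] F [-0.4 -0.8 -5.2] w 39.7 g 35.0
 travel mm [ 0.6  0.2 87.9] twist -0.0023
```

Request:
move_arm(plan=[{"travel":[0,0,0.025],"twist":0},{"travel":[0,0,0.025],"twist":0},{"travel":[0,0,0.02],"twist":0},{"travel":[0,0,0.01],"twist":0},{"travel":[0,0,0.004],"twist":0},{"travel":[0,0,0.003],"twist":0},{"travel":[0,0,0],"twist":0},{"travel":[0,0,0],"twist":0},{"travel":[0,0,0],"twist":0},{"travel":[0,0,0],"twist":0}])

```text
time: 17.2
tool_pos: [0.5751, -0.2511, 0.0211]
orientation: [[0.0, 1.0, 0.001], [1.0, -0.0, -0.001], [-0.001, 0.001, -1.0]]
force: [-0.6, 0.4, -4.8]
grip_width: 0.422
grasp_force: 35.0
```

```bash
python3 -c "
from h import *
go(.5746,-.2507,.0173,0)"
```

```text
t 17.2 pos [ 0.5751 -0.2511  0.0211] psi -0.0001 tilt [ 0.001  -0.0005] F [-0.6  0.4 -4.8] w 39.3 g 35.0
 travel mm [ 0.4 -0.5  3.8] twist -0.0001
```

Request:
move_arm(plan=[{"travel":[0,0,0.001],"twist":0},{"travel":[0,0,0.001],"twist":0},{"travel":[0,0,0.001],"twist":0},{"travel":[0,0,0.0005],"twist":0},{"travel":[0,0,0],"twist":0},{"travel":[0,0,0],"twist":0},{"travel":[0,0,0],"twist":0},{"travel":[0,0,0],"twist":0},{"travel":[0,0,0],"twist":0},{"travel":[0,0,0],"twist":0}])

```text
time: 18.2
tool_pos: [0.5747, -0.2509, 0.0173]
orientation: [[-0.0, 1.0, -0.0], [1.0, 0.0, -0.0], [-0.0, -0.0, -1.0]]
force: [-4.8, 2.4, 4.8]
grip_width: 0.426
grasp_force: 35.0
```

Request:
move_arm(plan=[{"travel":[0,0,0],"twist":0},{"travel":[0,0,0],"twist":0},{"travel":[0,0,0],"twist":0},{"travel":[0,0,0],"twist":0},{"travel":[0,0,0],"twist":0},{"travel":[0,0,-0.02],"twist":0},{"travel":[0,0,-0.04],"twist":0},{"travel":[0,0,-0.05],"twist":0},{"travel":[0,0,-0.05],"twist":0},{"travel":[0,0,0],"twist":0}], hand=0.093)

```text
time: 19.2
tool_pos: [0.5792, -0.2532, 0.187]
orientation: [[-0.0, 1.0, 0.013], [1.0, 0.0, -0.007], [-0.007, 0.013, -1.0]]
force: [0.9, -0.5, 0.2]
grip_width: 0.997
grasp_force: 0.0
```

```bash
python3 - <<'E'
from h import *
o=telemetry.get_obs();p,d=vision.camera("wrist")
a=wrect(p,.012,.5,.65,-.32,-.18,2667,o);b=wrect(p,.052,.5,.65,-.32,-.18,2667,o)
cv2.imwrite("pics/w3.png",np.hstack([a,b])[:,:,::-1])
go(.5605,.239,.19,-.06)
E
```

```text
t 19.25 pos [ 0.5777 -0.2524  0.1827] psi 0.0 tilt [ 0.0087 -0.0046] F [-0.6  0.3  0.6] w 92.8 g 0.0
 travel mm [489.5 -46.6  -7.3] twist 0.06
```

View pics/w3.png

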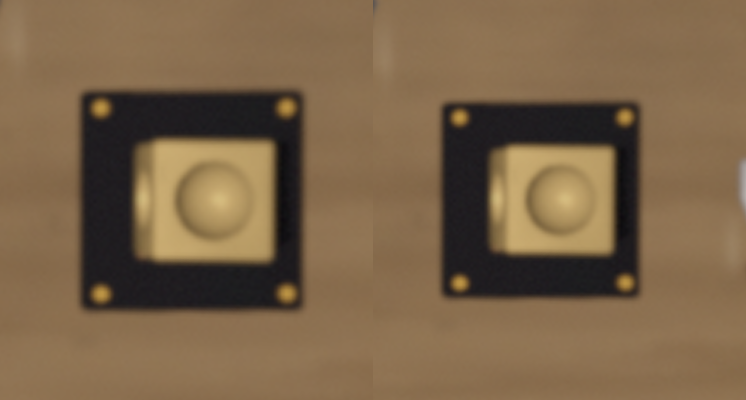

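The cube sits square on its stand, about 1.5 mm off centre at most. Next I'll go over the clamp.

Request:
move_arm(plan=[{"travel":[0.045,-0.002,0],"twist":0},{"travel":[0.045,-0.002,0],"twist":0},{"travel":[0.045,-0.002,0],"twist":0},{"travel":[0.045,-0.002,0],"twist":0},{"travel":[0.045,-0.002,0],"twist":0},{"travel":[0.045,-0.002,0],"twist":0},{"travel":[0.045,-0.002,0],"twist":0},{"travel":[0.045,-0.002,0],"twist":0},{"travel":[0.045,0,0],"twist":0},{"travel":[0.045,0,0],"twist":0}])

```text
time: 20.25
tool_pos: [0.5576, 0.2008, 0.1752]
orientation: [[-0.0, 1.0, -0.002], [1.0, 0.0, -0.001], [-0.001, -0.002, -1.0]]
force: [1.3, -0.5, -0.5]
grip_width: 1.0
grasp_force: 0.0
```

Request:
move_arm(plan=[{"travel":[0.042,0,0],"twist":0},{"travel":[0,0,0],"twist":0.06},{"travel":[0,0,0],"twist":0},{"travel":[0,0,0],"twist":0},{"travel":[0,0,0],"twist":0},{"travel":[0,0,0],"twist":0},{"travel":[0,0,0],"twist":0},{"travel":[0,0,0],"twist":0},{"travel":[0,0,0],"twist":0},{"travel":[0,0,0],"twist":0}])

```text
time: 21.25
tool_pos: [0.5587, 0.2411, 0.1769]
orientation: [[0.06, 0.998, 0.0], [0.998, -0.06, 0.0], [0.0, 0.0, -1.0]]
force: [0.7, -0.3, 0.1]
grip_width: 1.002
grasp_force: 0.0
```

```bash
python3 - <<'E'
from h import *
o=telemetry.get_obs();p,d=vision.camera("wrist")
a=wrect(p,.012,.49,.63,.15,.33,2200,o);b=wrect(p,.035,.49,.63,.15,.33,2200,o)
cv2.imwrite("pics/w4.png",np.hstack([a,b])[:,:,::-1])
go(.5605,.239,.19,-.06)
E
```

```text
t 21.3 pos [0.5587 0.2411 0.1769] psi -0.06 tilt [0.0001 0.    ] F [ 0.3  0.7 -0.8] w 93.5 g 0.0
 travel mm [ -2.    1.9 -13.1] twist -0.0
```

View pics/w4.png

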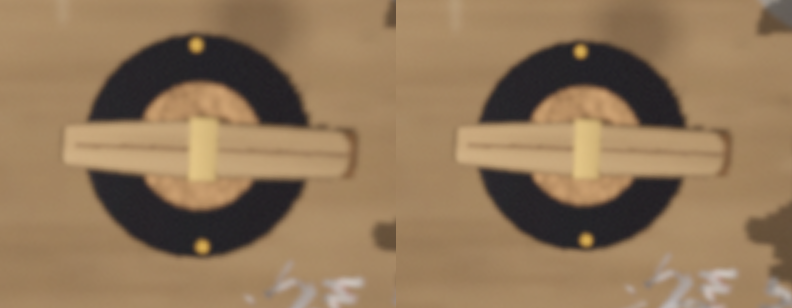

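The large stand is centred at about (0.564,0.239) and its cork shows at (200,145). The clamp's middle is at (0.562,0.240). Its slit slopes about 1.7°, so I'll use psi -0.03.

Request:
move_arm(plan=[{"travel":[0,0,0],"twist":-0.03},{"travel":[-0.001,0.003,0.03],"twist":0},{"travel":[0,0,0.03],"twist":0},{"travel":[0,0,0.03],"twist":0},{"travel":[0,0,0.03],"twist":0},{"travel":[0,0,0.02],"twist":0},{"travel":[0,0,0.008],"twist":0},{"travel":[0,0,0.005],"twist":0},{"travel":[0,0,0],"twist":0},{"travel":[0,0,0],"twist":0}])

```text
time: 22.3
tool_pos: [0.5627, 0.2405, 0.0253]
orientation: [[0.03, 1.0, 0.002], [1.0, -0.03, 0.001], [0.001, 0.002, -1.0]]
force: [-0.2, -0.3, 0.4]
grip_width: 0.996
grasp_force: 0.0
```

```bash
python3 -c "
from h import *
go(.562,.24,.0155,-.03)"
```

```text
t 22.3 pos [0.5627 0.2405 0.0253] psi -0.0297 tilt [0.0021 0.0007] F [-0.2 -0.3  0.4] w 92.6 g 0.0
 travel mm [-0.5 -0.7  9.8] twist 0.0003
```

Request:
move_arm(plan=[{"travel":[0,0,0.004],"twist":0},{"travel":[0,0,0.003],"twist":0},{"travel":[0,0,0.001],"twist":0},{"travel":[0,0,0],"twist":0},{"travel":[0,0,0],"twist":0},{"travel":[0,0,0],"twist":0},{"travel":[0,0,0],"twist":0},{"travel":[0,0,0],"twist":0},{"travel":[0,0,0],"twist":0},{"travel":[0,0,0],"twist":0}])

```text
time: 23.3
tool_pos: [0.5617, 0.2401, 0.0159]
orientation: [[0.03, 1.0, 0.0], [1.0, -0.03, 0.0], [0.0, 0.0, -1.0]]
force: [-0.7, 1.1, -0.4]
grip_width: 1.0
grasp_force: 0.0
```

Request:
move_arm(plan=[{"travel":[0,0,0],"twist":0},{"travel":[0,0,0],"twist":0},{"travel":[0,0,0],"twist":0},{"travel":[0,0,0],"twist":0},{"travel":[0,0,0],"twist":0},{"travel":[0,0,0],"twist":0},{"travel":[0,0,0],"twist":0},{"travel":[0,0,0],"twist":0},{"travel":[0,0,0],"twist":0},{"travel":[0,0,0],"twist":0}], hand=0, squeeze=20)

```text
time: 24.3
tool_pos: [0.5616, 0.2401, 0.0158]
orientation: [[0.03, 1.0, -0.0], [1.0, -0.03, 0.0], [0.0, -0.0, -1.0]]
force: [1.0, -0.4, 0.2]
grip_width: 0.19
grasp_force: 0.0
```

Request:
move_arm(plan=[{"travel":[0,0,-0.01],"twist":0},{"travel":[0,0,-0.03],"twist":0},{"travel":[0,0,-0.04],"twist":0},{"travel":[0,0,-0.04],"twist":0},{"travel":[0,0,-0.03],"twist":0},{"travel":[0,0,0],"twist":-0.076},{"travel":[0,0,0],"twist":-0.076},{"travel":[0,0,0],"twist":0},{"travel":[0,0,0],"twist":0},{"travel":[0,0,0],"twist":0}])

```text
time: 25.3
tool_pos: [0.5615, 0.24, 0.1658]
orientation: [[-0.12, 0.993, -0.0], [0.993, 0.12, -0.0], [-0.0, -0.0, -1.0]]
force: [0.6, 0.4, 0.1]
grip_width: 0.008
grasp_force: 0.0
```

```bash
python3 - <<'E'
from h import *
o=telemetry.get_obs();p,d=vision.camera("wrist")
a=wrect(p,.012,.49,.63,.15,.33,2200,o);b=cv2.resize(p,(411,308))
cv2.imwrite("pics/w5.png",np.hstack([a,b])[:,:,::-1]) 
go(.5656,-.0117,.165,.122)
E
```

```text
t 25.35 pos [0.5615 0.24   0.1657] psi 0.1206 tilt [-0.0004 -0.0001] F [-0.   0.8  0.2] w 0.7 g 0.0
 travel mm [-250.3  -26.6    0.7] twist -0.0014
```

View pics/w5.png

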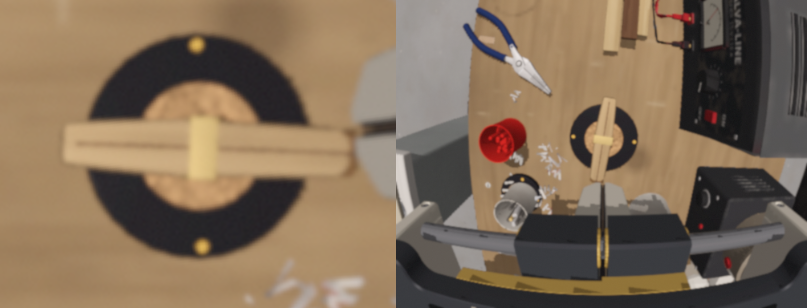

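The clamp stayed put and the fingers closed without gripping it. The left half still shows it at (63..352,150). I'll check the height profile of the clamp and the fingertips numerically.

```bash
python3 - <<'E'
from h import *
o=telemetry.get_obs()
p,d=vision.camera("scene");Q=cloud("scene",d).reshape(-1,3)
tp=np.array(o["tool_pos"])
m=(np.hypot(Q[:,0]-tp[0],Q[:,1]-tp[1])<.05)&(Q[:,2]>.09)&(Q[:,2]<.3)
q=Q[m];print("finger pts",len(q),"zmin-tcp",np.sort(q[:,2])[:8]-tp[2]); print(np.round(q[np.argsort(q[:,2])[:5]],3))
p,d=vision.camera("top");T=cloud("top",np.load("top0.npz")["d"]).reshape(-1,3)
pw,dw=vision.camera("wrist")
c=vision.calibration("wrist");M=np.array(c["mount"]);K=np.array(c["K"])
v,u=np.mgrid[:384,:512];a=(u-K[0,2])/K[0,0];b=(v-K[1,2])/K[1,1];th=np.hypot(a,b);k=np.tan(th)/np.maximum(th,1e-9)
W=np.stack([a*k*dw,b*k*dw,dw],-1);W=(W@M[:3,:3].T+M[:3,3])@np.array(o["orientation"]).T+tp
W=W[dw>0]
for n,C in(("top0",T),("scene",Q),("wrist",W)):
  for y0 in(.2,.225,.24,.255,.28):
    s=C[(abs(C[:,1]-y0)<.006)&(abs(C[:,0]-.562)<.03)&(C[:,2]<.06)]
    h=[round(1000*float(np.median(s[abs(s[:,0]-x)<.002,2])),1) if (abs(s[:,0]-x)<.002).any() else None for x in np.arange(.538,.588,.004)]
    print(n,y0,h)
E
```

```text
finger pts 592 zmin-tcp [0.02752285 0.02788338 0.02892963 0.02954707 0.02992127 0.03021546
 0.03075159 0.03115101]
[[0.569 0.24  0.193]
 [0.564 0.233 0.194]
 [0.565 0.23  0.195]
 [0.557 0.232 0.195]
 [0.565 0.235 0.196]]
top0 0.2 [10.7, 11.1, 11.7, 28.2, 34.4, 33.2, 33.9, 33.1, 33.5, 11.7, 11.6, 11.0, 12.2]
top0 0.225 [11.4, 11.6, 10.8, 25.0, 34.8, 34.1, 33.2, 33.8, 33.4, None, 11.3, 11.6, 11.5]
top0 0.24 [11.3, 12.2, 12.5, 31.6, 33.3, 33.5, 33.3, 33.8, 33.4, 34.3, 11.7, 12.0, 10.9]
top0 0.255 [10.2, 11.8, 12.1, 26.5, 32.7, 33.2, 32.9, 33.6, 33.8, 31.2, 10.8, 12.4, 11.5]
top0 0.28 [11.2, 11.9, 11.1, 12.2, 32.0, 32.3, 33.1, 33.2, 34.3, 28.6, 11.9, 10.7, 12.0]
scene 0.2 [8.7, 11.6, 12.0, 23.9, 34.2, 35.0, 34.0, 34.8, None, None, 12.6, 10.8, 11.0]
scene 0.225 [12.1, 12.9, 11.4, 25.9, 34.7, 35.7, 34.8, 35.4, 34.8, None, None, None, 12.2]
scene 0.24 [None, 12.1, 12.5, 27.1, 34.2, 36.0, 33.6, 34.8, 35.4, 35.2, None, 14.1, 13.8]
scene 0.255 [12.9, 11.2, 11.7, 22.3, 33.7, 33.9, 34.1, 34.3, 31.4, 33.9, None, None, 14.8]
scene 0.28 [11.0, 11.3, 12.0, 11.9, 23.1, 35.2, 35.2, 34.1, 34.3, 32.4, None, None, None]
wrist 0.2 [10.6, 10.6, 10.9, 20.9, 32.7, 32.9, 33.2, 32.8, 32.6, 11.2, 11.0, 10.9, 11.0]
wrist 0.225 [10.9, 11.2, 11.3, 12.9, 32.8, 33.1, 33.3, 33.0, 32.5, 31.2, 11.0, 11.4, 11.0]
wrist 0.24 [11.0, 11.3, 11.2, 33.0, 33.7, 33.5, 33.6, 33.3, 33.5, 33.4, 11.2, 11.4, 11.5]
wrist 0.255 [10.9, 11.1, 11.3, 11.3, 32.5, 32.9, 32.9, 33.0, 33.0, 32.3, 11.3, 11.3, 11.2]
wrist 0.28 [10.3, 10.9, 10.9, 11.0, 31.0, 32.7, 32.7, 33.1, 32.8, 30.7, 10.9, 10.8, 11.2]
```

The lowest finger points seen are about 27 mm above the reported TCP, which would explain missing the clamp. I'll look at the gripper.

```bash
python3 - <<'E'
from h import *
o=telemetry.get_obs();p,d=vision.camera("scene");c=vision.calibration("scene")
X=np.array(o["tool_pos"])
q=lambda X:(lambda k:k[:2]/k[2])(np.array(c["K"])@(np.array(c["R"])@X+np.array(c["t"])))
u=q(X);print(u,q(X+[0,0,.019]),q(X+[0,0,.027]))
i,j=int(u[1]),int(u[0]);s=p[i-55:i+45,j-60:j+60]
im=cv2.resize(s,(720,600),interpolation=cv2.INTER_CUBIC)
for k,col in((0,(255,0,0)),(.019,(0,255,0))):
    w=q(X+[0,0,k]);cv2.circle(im,(int((w[0]-j+60.5)*6),int((w[1]-i+55.5)*6)),4,col,2)
cv2.imwrite("pics/g.png",im[:,:,::-1])
E
```

```text
[232.75102786 112.72802231] [232.50942677 106.34115184] [232.40635206 103.6163098 ]
```

View pics/g.png

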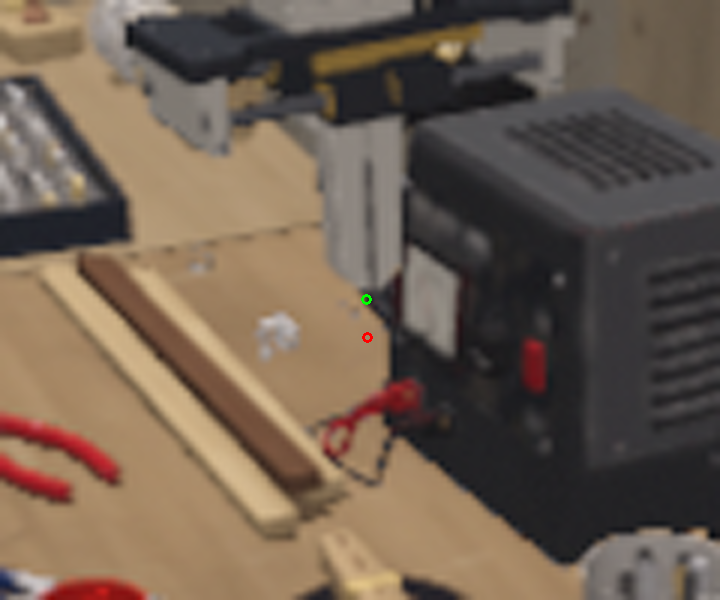

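The tips end near the green dot, about 23 mm short of the reported TCP (red), so I need to go about 23 mm lower than planned. I'll reopen and go down again.

Request:
move_arm(plan=[{"travel":[0,0,0],"twist":0.078},{"travel":[0,0,0],"twist":0.078},{"travel":[0,0,0],"twist":0},{"travel":[0,0,0],"twist":0},{"travel":[0,0,0.02],"twist":0},{"travel":[0,0,0.02],"twist":0},{"travel":[0,0,0.02],"twist":0},{"travel":[0,0,0.02],"twist":0},{"travel":[0,0,0.02],"twist":0},{"travel":[0,0,0],"twist":0}], hand=0.06)

```text
time: 26.55
tool_pos: [0.5591, 0.2392, 0.0623]
orientation: [[0.032, 0.999, -0.006], [0.999, -0.032, -0.002], [-0.002, -0.006, -1.0]]
force: [-0.5, 0.9, -0.1]
grip_width: 0.646
grasp_force: 0.0
```

Request:
move_arm(plan=[{"travel":[0,0,0.02],"twist":0},{"travel":[0,0,0.02],"twist":0},{"travel":[0,0,0.01],"twist":0},{"travel":[0,0,0.005],"twist":0},{"travel":[0,0,0.005],"twist":0},{"travel":[0,0,0.003],"twist":0},{"travel":[0,0,0.003],"twist":0},{"travel":[0,0,0.002],"twist":0},{"travel":[0,0,0],"twist":0},{"travel":[0,0,0],"twist":0}])

```text
time: 27.55
tool_pos: [0.5618, 0.2401, -0.002]
orientation: [[0.034, 0.999, 0.0], [0.999, -0.034, 0.0], [0.0, 0.0, -1.0]]
force: [-0.6, 0.4, -0.1]
grip_width: 0.645
grasp_force: 0.0
```

```bash
python3 - <<'E'
from h import *
go(.562,.24,-.008,-.035)
p,d=vision.camera("scene");Q=cloud("scene",d).reshape(-1,3)
q=Q[(abs(Q[:,0]-.535)<.02)&(abs(Q[:,1]-.24)<.02)&(Q[:,2]>.016)&(Q[:,2]<.1)];print(len(q),np.sort(q[:,2])[:8])
E
```

```text
t 27.55 pos [ 0.5618  0.2401 -0.002 ] psi -0.034 tilt [0.0003 0.0001] F [-0.6  0.4 -0.1] w 59.9 g 0.0
 travel mm [-0.1  0.2  6. ] twist 0.001
167 [0.01695507 0.01715972 0.01774415 0.01869165 0.01933843 0.02009052
 0.02013566 0.02073596]
```

Request:
move_arm(plan=[{"travel":[0,0,0.001],"twist":0},{"travel":[0,0,0.001],"twist":0},{"travel":[0,0,0.001],"twist":0},{"travel":[0,0,0.001],"twist":0},{"travel":[0,0,0],"twist":0},{"travel":[0,0,0],"twist":0},{"travel":[0,0,0],"twist":0},{"travel":[0,0,0],"twist":0},{"travel":[0,0,0],"twist":0},{"travel":[0,0,0],"twist":0}])

```text
time: 28.6
tool_pos: [0.5617, 0.2401, -0.0062]
orientation: [[0.034, 0.999, 0.0], [0.999, -0.034, -0.0], [-0.0, 0.0, -1.0]]
force: [0.9, 0.0, -0.4]
grip_width: 0.646
grasp_force: 0.0
```

Request:
move_arm(plan=[{"travel":[0,0,0],"twist":0},{"travel":[0,0,0],"twist":0},{"travel":[0,0,0],"twist":0},{"travel":[0,0,0],"twist":0},{"travel":[0,0,0],"twist":0},{"travel":[0,0,0],"twist":0},{"travel":[0,0,0],"twist":0},{"travel":[0,0,0],"twist":0},{"travel":[0,0,0],"twist":0},{"travel":[0,0,0],"twist":0}], hand=0, squeeze=20)

```text
time: 29.6
tool_pos: [0.5616, 0.2401, -0.0062]
orientation: [[0.034, 0.999, -0.0], [0.999, -0.034, 0.0], [0.0, -0.0, -1.0]]
force: [0.0, 0.2, -0.0]
grip_width: 0.259
grasp_force: 20.0
```

Gripped at 24 mm. Lifting and turning to the long stand's angle.

Request:
move_arm(plan=[{"travel":[0,0,-0.01],"twist":0},{"travel":[0,0,-0.03],"twist":0},{"travel":[0,0,-0.04],"twist":0},{"travel":[0,0,-0.04],"twist":0},{"travel":[0,0,-0.02],"twist":0},{"travel":[0,0,0],"twist":-0.078},{"travel":[0,0,0],"twist":-0.078},{"travel":[0,0,0],"twist":0},{"travel":[0,0,0],"twist":0},{"travel":[0,0,0],"twist":0}])

```text
time: 30.6
tool_pos: [0.5615, 0.24, 0.1338]
orientation: [[-0.12, 0.993, -0.0], [0.993, 0.12, -0.0], [-0.0, -0.0, -1.0]]
force: [-0.0, -0.0, -0.8]
grip_width: 0.261
grasp_force: 20.0
```

```bash
python3 - <<'E'
from h import *
o=telemetry.get_obs();p,d=vision.camera("wrist");go(.5656,-.0117,.134,.122)
a=wrect(p,.012,.46,.66,.11,.37,2000,o)
b=cv2.resize(p[150:384,128:384],(437,400))
cv2.imwrite("pics/w6.png",np.hstack([a[:,120:],b])[:,:,::-1])
# large stand by dark+cork mask
dark=((a.max(2)<75)*255).astype(np.uint8);dark=cv2.morphologyEx(dark,cv2.MORPH_OPEN,np.ones((5,5)))
m=np.zeros_like(dark);cv2.circle(m,(int((.37-.238)*2000),int((.66-.563)*2000)),115,255,-1)
q=cv2.findNonZero(dark&m);e=cv2.minEnclosingCircle(q);print(.66-e[0][1]/2000,.37-e[0][0]/2000,e[1]/2)
E
```

```text
t 30.65 pos [0.5615 0.24   0.1337] psi 0.1206 tilt [-0.0004 -0.0001] F [-0.8 -0.3  0.2] w 23.7 g 20.0
 travel mm [-250.4  -26.6   -0.3] twist -0.0014
0.5640000000000001 0.2405 50.60637283325195
```

View pics/w6.png

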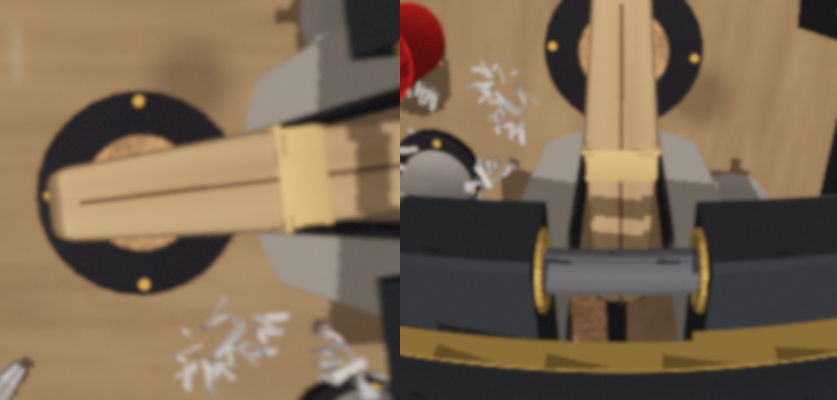

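The clamp is held straight, with its slit along column 622. The large stand's screws put its centre at (0.564,0.239). Carrying on to the long stand.

Request:
move_arm(plan=[{"travel":[-0.03,-0.003,0],"twist":0},{"travel":[-0.03,-0.003,0],"twist":0},{"travel":[-0.03,-0.003,0],"twist":0},{"travel":[-0.03,-0.003,0],"twist":0},{"travel":[-0.03,-0.003,0],"twist":0},{"travel":[-0.03,-0.003,0],"twist":0},{"travel":[-0.03,-0.003,0],"twist":0},{"travel":[-0.03,-0.0036,0],"twist":0},{"travel":[-0.0104,-0.002,0],"twist":-0.0014},{"travel":[0,0,0],"twist":0}])

```text
time: 31.65
tool_pos: [0.5656, -0.0129, 0.1338]
orientation: [[-0.12, 0.993, -0.0], [0.993, 0.12, 0.0], [0.0, -0.0, -1.0]]
force: [0.0, 0.7, -1.2]
grip_width: 0.26
grasp_force: 20.0
```

```bash
python3 -c "
from h import *
go(.5656,-.0117,-.0062,.122)"
```

```text
t 31.65 pos [ 0.5656 -0.0129  0.1338] psi 0.1206 tilt [-0.0002  0.    ] F [ 0.   0.7 -1.2] w 24.2 g 20.0
 travel mm [1.2e+00 1.0e-01 1.4e+02] twist -0.0014
```

Request:
move_arm(plan=[{"travel":[0.001,0,0.03],"twist":0},{"travel":[0,0,0.03],"twist":0},{"travel":[0,0,0.03],"twist":0},{"travel":[0,0,0.025],"twist":0},{"travel":[0,0,0.01],"twist":0},{"travel":[0,0,0.006],"twist":0},{"travel":[0,0,0.003],"twist":0},{"travel":[0,0,0.002],"twist":0},{"travel":[0,0,0],"twist":0},{"travel":[0,0,0],"twist":0}])

```text
time: 32.65
tool_pos: [0.5664, -0.0108, -0.0012]
orientation: [[-0.123, 0.992, 0.002], [0.992, 0.123, -0.0], [-0.0, 0.002, -1.0]]
force: [0.6, 0.2, -0.7]
grip_width: 0.254
grasp_force: 20.0
```

```bash
python3 -c "
from h import *
go(.5656,-.0117,-.0062,.122)"
```

```text
t 32.65 pos [ 0.5664 -0.0108 -0.0012] psi 0.1233 tilt [ 0.0016 -0.0002] F [ 0.6  0.2 -0.7] w 23.6 g 20.0
 travel mm [-0.8 -0.9  5. ] twist 0.0013
```

Request:
move_arm(plan=[{"travel":[0,0,0.001],"twist":0},{"travel":[0,0,0.001],"twist":0},{"travel":[0,0,0.001],"twist":0},{"travel":[0,0,0.001],"twist":0},{"travel":[0,0,0],"twist":0},{"travel":[0,0,0],"twist":0},{"travel":[0,0,0],"twist":0},{"travel":[0,0,0],"twist":0},{"travel":[0,0,0],"twist":0},{"travel":[0,0,0],"twist":0}])

```text
time: 33.65
tool_pos: [0.5656, -0.0107, -0.0062]
orientation: [[-0.123, 0.992, -0.0], [0.992, 0.123, -0.0], [0.0, -0.0, -1.0]]
force: [-0.2, 0.1, 0.1]
grip_width: 0.254
grasp_force: 20.0
```

Request:
move_arm(plan=[{"travel":[0,0,0],"twist":0},{"travel":[0,0,0],"twist":0},{"travel":[0,0,0],"twist":0},{"travel":[0,0,0],"twist":0},{"travel":[0,0,0],"twist":0},{"travel":[0,0,-0.02],"twist":0},{"travel":[0,0,-0.04],"twist":0},{"travel":[0,0,-0.05],"twist":0},{"travel":[0,0,-0.05],"twist":0},{"travel":[0,0,-0.04],"twist":0}], hand=0.093)

```text
time: 34.65
tool_pos: [0.5661, -0.0107, 0.1973]
orientation: [[-0.123, 0.992, 0.003], [0.992, 0.123, -0.0], [-0.001, 0.003, -1.0]]
force: [0.8, -0.1, 0.2]
grip_width: 0.992
grasp_force: 0.0
```

```bash
python3 - <<'E'
from h import *
go(.4385,.1255,.19,0)
E
```

```text
t 34.65 pos [ 0.5661 -0.0107  0.1973] psi 0.1234 tilt [ 0.0026 -0.0003] F [ 0.8 -0.1  0.2] w 92.3 g 0.0
 travel mm [ 136.2 -127.6    7.3] twist 0.1234
```

Request:
move_arm(plan=[{"travel":[0,0,0],"twist":0.123},{"travel":[0.02,-0.02,0],"twist":0},{"travel":[0.02,-0.02,0],"twist":0},{"travel":[0.02,-0.02,0],"twist":0},{"travel":[0.02,-0.02,0],"twist":0},{"travel":[0.02,-0.02,0],"twist":0},{"travel":[0.02,-0.02,0],"twist":0},{"travel":[0.016,-0.006,0],"twist":0},{"travel":[0,0,0],"twist":0},{"travel":[0,0,0],"twist":0}])

```text
time: 35.65
tool_pos: [0.4397, 0.1252, 0.194]
orientation: [[-0.002, 1.0, 0.0], [1.0, 0.002, -0.0], [-0.0, 0.0, -1.0]]
force: [-0.2, -0.7, -0.8]
grip_width: 1.001
grasp_force: 0.0
```

```bash
python3 - <<'E'
from h import *
o=telemetry.get_obs();p,d=vision.camera("wrist");go(.4385,.1255,.022,0)
a=wrect(p,.074,.38,.50,.06,.19,3000,o);b=wrect(p,.012,.38,.50,.06,.19,3000,o)
cv2.imwrite("pics/w7.png",np.hstack([a,b])[:,:,::-1])
E
```

```text
t 35.7 pos [0.4398 0.1249 0.1939] psi 0.0007 tilt [ 0.0003 -0.0003] F [0.1 0.  0.5] w 93.1 g 0.0
 travel mm [  0.6  -1.3 171.9] twist 0.0007
```

View pics/w7.png

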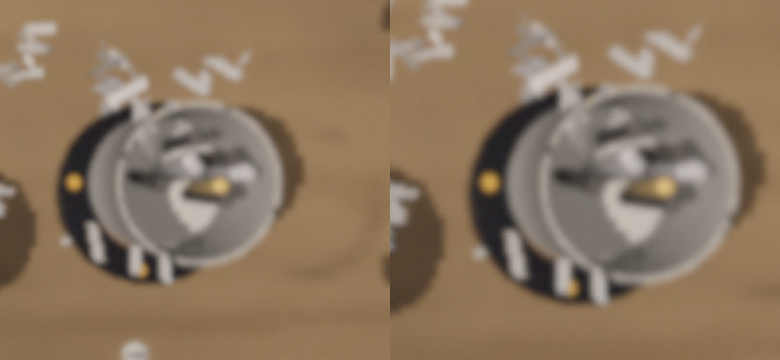

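The tin's rim is centred at (201,184), i.e. (0.4385,0.123). The small stand's left edge at column 80 and bottom at row 303 put its centre at about (0.4355,0.1263). Going down on the tin.

Request:
move_arm(plan=[{"travel":[-0.002,-0.0015,0.02],"twist":0},{"travel":[0,0,0.03],"twist":0},{"travel":[0,0,0.03],"twist":0},{"travel":[0,0,0.03],"twist":0},{"travel":[0,0,0.025],"twist":0},{"travel":[0,0,0.02],"twist":0},{"travel":[0,0,0.015],"twist":0},{"travel":[0,0,0.01],"twist":0},{"travel":[0,0,0],"twist":0},{"travel":[0,0,0],"twist":0}])

```text
time: 36.7
tool_pos: [0.4385, 0.1229, 0.0142]
orientation: [[0.0, 1.0, 0.0], [1.0, -0.0, -0.0], [-0.0, 0.0, -1.0]]
force: [0.3, 0.2, -0.0]
grip_width: 1.001
grasp_force: 0.0
```

```bash
python3 -c "
from h import *
go(.4385,.123,.012,0)"
```

```text
t 36.7 pos [0.4385 0.1229 0.0142] psi -0.0002 tilt [ 0.0001 -0.    ] F [ 0.3  0.2 -0. ] w 93.1 g 0.0
 travel mm [0.1 0.  2.2] twist -0.0002
```

Placed well; closing, then a gentle lift.

Request:
move_arm(plan=[{"travel":[0,0,0],"twist":0},{"travel":[0,0,0],"twist":0},{"travel":[0,0,0],"twist":0},{"travel":[0,0,0],"twist":0},{"travel":[0,0,0],"twist":0},{"travel":[0,0,0],"twist":0},{"travel":[0,0,0],"twist":0},{"travel":[0,0,0],"twist":0},{"travel":[0,0,0],"twist":0},{"travel":[0,0,0],"twist":0}], hand=0, squeeze=25)

```text
time: 37.7
tool_pos: [0.4382, 0.1233, 0.014]
orientation: [[-0.0, 1.0, 0.0], [1.0, 0.0, 0.0], [0.0, 0.0, -1.0]]
force: [0.8, 0.5, 1.0]
grip_width: 0.584
grasp_force: 25.0
```

Request:
move_arm(plan=[{"travel":[0,0,-0.004],"twist":0},{"travel":[0,0,-0.008],"twist":0},{"travel":[0,0,-0.012],"twist":0},{"travel":[0,0,-0.015],"twist":0},{"travel":[0,0,-0.015],"twist":0},{"travel":[0,0,-0.015],"twist":0},{"travel":[0,0,-0.015],"twist":0},{"travel":[0,0,-0.01],"twist":0},{"travel":[0,0,-0.006],"twist":0},{"travel":[0,0,0],"twist":0}])

```text
time: 38.7
tool_pos: [0.4387, 0.1234, 0.1149]
orientation: [[-0.0, 1.0, 0.002], [1.0, 0.0, 0.0], [0.0, 0.002, -1.0]]
force: [-0.3, 0.5, -2.2]
grip_width: 0.58
grasp_force: 25.0
```

```bash
python3 -c "
from h import *
go(.564,.2392,.114,0)"
```

```text
t 38.7 pos [0.4387 0.1234 0.1149] psi 0.0004 tilt [0.0017 0.0003] F [-0.3  0.5 -2.2] w 53.9 g 25.0
 travel mm [115.8 125.3   0.9] twist 0.0004
```

Request:
move_arm(plan=[{"travel":[0.004,0.004,0],"twist":0},{"travel":[0.008,0.009,0],"twist":0},{"travel":[0.012,0.013,0],"twist":0},{"travel":[0.015,0.016,0],"twist":0},{"travel":[0.015,0.016,0],"twist":0},{"travel":[0.015,0.016,0],"twist":0},{"travel":[0.015,0.016,0],"twist":0},{"travel":[0.012,0.013,0],"twist":0},{"travel":[0.008,0.009,0],"twist":0},{"travel":[0.006,0.007,0],"twist":0}])

```text
time: 39.7
tool_pos: [0.5569, 0.2339, 0.1122]
orientation: [[-0.001, 1.0, -0.002], [1.0, 0.001, -0.001], [-0.001, -0.002, -1.0]]
force: [0.2, -0.6, -1.8]
grip_width: 0.579
grasp_force: 25.0
```

Request:
move_arm(plan=[{"travel":[0.003,0.003,0],"twist":0},{"travel":[0.002,0.003,0],"twist":0},{"travel":[0,0,0],"twist":0},{"travel":[0,0,0.006],"twist":0},{"travel":[0,0,0.012],"twist":0},{"travel":[0,0,0.015],"twist":0},{"travel":[0,0,0.015],"twist":0},{"travel":[0,0,0.012],"twist":0},{"travel":[0,0,0.006],"twist":0},{"travel":[0,0,0],"twist":0}])

```text
time: 40.7
tool_pos: [0.5619, 0.2379, 0.046]
orientation: [[-0.0, 1.0, -0.003], [1.0, 0.0, -0.001], [-0.001, -0.003, -1.0]]
force: [0.5, 0.2, -2.8]
grip_width: 0.579
grasp_force: 25.0
```

```bash
python3 -c "
from h import *
go(.564,.2392,.014,0)"
```

```text
t 40.7 pos [0.5619 0.2379 0.046 ] psi 0.0004 tilt [-0.0026 -0.0009] F [ 0.5  0.2 -2.8] w 53.9 g 25.0
 travel mm [ 1.3  2.1 32. ] twist 0.0004
```

Request:
move_arm(plan=[{"travel":[0.001,0.0005,0.004],"twist":0},{"travel":[0,0,0.008],"twist":0},{"travel":[0,0,0.008],"twist":0},{"travel":[0,0,0.005],"twist":0},{"travel":[0,0,0.003],"twist":0},{"travel":[0,0,0.001],"twist":0},{"travel":[0,0,0],"twist":0},{"travel":[0,0,0],"twist":0},{"travel":[0,0,0],"twist":0},{"travel":[0,0,0],"twist":0}])

```text
time: 41.7
tool_pos: [0.5637, 0.2394, 0.0192]
orientation: [[-0.0, 1.0, 0.001], [1.0, 0.0, 0.0], [0.0, 0.001, -1.0]]
force: [-0.1, -0.4, -2.6]
grip_width: 0.581
grasp_force: 25.0
```

```bash
python3 -c "
from h import *
go(.564,.2392,.014,0)"
```

```text
t 41.7 pos [0.5637 0.2394 0.0192] psi 0.0004 tilt [0.0005 0.0001] F [-0.1 -0.4 -2.6] w 54.1 g 25.0
 travel mm [-0.2  0.3  5.2] twist 0.0004
```

Request:
move_arm(plan=[{"travel":[0,0,0.001],"twist":0},{"travel":[0,0,0.001],"twist":0},{"travel":[0,0,0.001],"twist":0},{"travel":[0,0,0.001],"twist":0},{"travel":[0,0,0.001],"twist":0},{"travel":[0,0,0],"twist":0},{"travel":[0,0,0],"twist":0},{"travel":[0,0,0],"twist":0},{"travel":[0,0,0],"twist":0},{"travel":[0,0,0],"twist":0}])

```text
time: 42.7
tool_pos: [0.5635, 0.2393, 0.014]
orientation: [[-0.0, 1.0, 0.0], [1.0, 0.0, 0.0], [0.0, 0.0, -1.0]]
force: [-2.2, -0.9, 1.8]
grip_width: 0.578
grasp_force: 25.0
```

Request:
move_arm(plan=[{"travel":[0,0,0],"twist":0},{"travel":[0,0,0],"twist":0},{"travel":[0,0,0],"twist":0},{"travel":[0,0,0],"twist":0},{"travel":[0,0,0],"twist":0},{"travel":[0,0,0],"twist":0},{"travel":[0,0,-0.02],"twist":0},{"travel":[0,0,-0.04],"twist":0},{"travel":[0,0,-0.05],"twist":0},{"travel":[0,0,-0.05],"twist":0}], hand=0.093)

```text
time: 43.7
tool_pos: [0.5628, 0.2391, 0.1749]
orientation: [[-0.0, 1.0, -0.001], [1.0, 0.0, -0.0], [-0.0, -0.001, -1.0]]
force: [2.0, 0.5, 1.4]
grip_width: 1.002
grasp_force: 0.0
```

Request:
move_arm(plan=[{"travel":[-0.022,-0.026,0],"twist":0},{"travel":[-0.022,-0.026,0],"twist":0},{"travel":[-0.022,-0.026,0],"twist":0},{"travel":[-0.022,-0.026,0],"twist":0},{"travel":[-0.022,-0.024,0],"twist":0},{"travel":[0,0,0],"twist":0},{"travel":[0,0,0],"twist":0},{"travel":[0,0,0],"twist":0},{"travel":[0,0,0],"twist":0},{"travel":[0,0,0],"twist":0}])

```text
time: 44.7
tool_pos: [0.4359, 0.1297, 0.1737]
orientation: [[-0.001, 1.0, -0.0], [1.0, 0.001, -0.0], [-0.0, -0.0, -1.0]]
force: [-0.0, 0.4, 0.1]
grip_width: 1.0
grasp_force: 0.0
```

```bash
python3 - <<'E'
from h import *
o=telemetry.get_obs();p,d=vision.camera("wrist");go(.4309,-.128,.19,0)
a=wrect(p,.012,.38,.50,.06,.19,2000,o);b=wrect(p,.012,.38,.64,-.11,.32,1250,o)
im=np.zeros((325,800,3),np.uint8);im[:240,:260]=a;im[:,262:800]=b[:, :538]
cv2.imwrite("pics/w8.png",im[:,:,::-1])
dark=((a.max(2)<75)*255).astype(np.uint8);dark=cv2.morphologyEx(dark,cv2.MORPH_OPEN,np.ones((5,5)))
n,l,s,c=cv2.connectedComponentsWithStats(dark);k=1+s[1:,4].argmax();q=cv2.findNonZero((l==k).astype(np.uint8))
e=cv2.minEnclosingCircle(q);print(.5-e[0][1]/2000,.19-e[0][0]/2000,e[1]/2)
E
```

```text
t 44.75 pos [0.4358 0.1296 0.1737] psi 0.001 tilt [-0.0005 -0.    ] F [-0.   0.1  0.2] w 93.0 g 0.0
 travel mm [-257.6   -4.9  -16.3] twist 0.001Traceback (most recent call last):
  File "<stdin>", line 4, in <module>
ValueError: could not broadcast input array from shape (325,537,3) into shape (325,538,3)
```

```bash
python3 - <<'E'
from h import *
o=telemetry.get_obs();p,d=vision.camera("wrist")
a=wrect(p,.012,.38,.50,.06,.19,2000,o);b=wrect(p,.012,.38,.64,-.11,.32,1250,o)
im=np.zeros((325,800,3),np.uint8);im[:240,:260]=a;im[:,262:262+b.shape[1]]=b
cv2.imwrite("pics/w8.png",im[:,:,::-1])
dark=((a.max(2)<75)*255).astype(np.uint8);dark=cv2.morphologyEx(dark,cv2.MORPH_OPEN,np.ones((5,5)))
n,l,s,c=cv2.connectedComponentsWithStats(dark);k=1+s[1:,4].argmax();q=cv2.findNonZero((l==k).astype(np.uint8))
e=cv2.minEnclosingCircle(q);print(.5-e[0][1]/2000,.19-e[0][0]/2000,e[1]/2)
E
```

```text
0.43975 0.14450000000000002 29.80462074279785
```

View pics/w8.png

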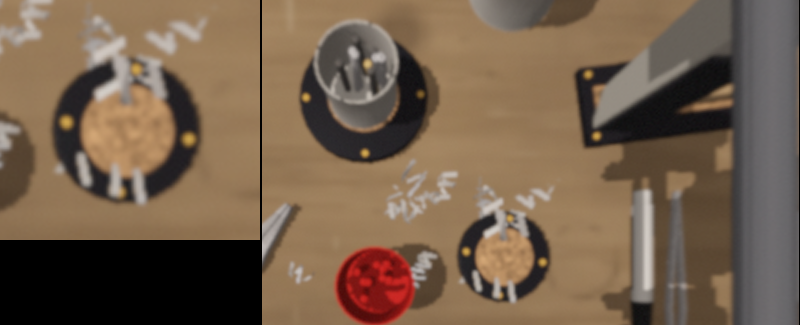

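The small stand's screws average to (127.7,130.5), so its centre is (0.435,0.1263). The tin stands upright on the large stand with its punches in. Next I'll fetch the pot.

Request:
move_arm(plan=[{"travel":[-0.032,0,0],"twist":0},{"travel":[-0.032,0,0],"twist":0},{"travel":[-0.032,0,0],"twist":0},{"travel":[-0.032,-0.001,0],"twist":0},{"travel":[-0.032,-0.001,0],"twist":0},{"travel":[-0.032,-0.001,0],"twist":0},{"travel":[-0.032,-0.001,0],"twist":0},{"travel":[-0.033,-0.001,0],"twist":0},{"travel":[0,0,0],"twist":0},{"travel":[0,0,0],"twist":0}])

```text
time: 45.8
tool_pos: [0.4306, -0.128, 0.1737]
orientation: [[0.001, 1.0, -0.0], [1.0, -0.001, 0.001], [0.001, -0.0, -1.0]]
force: [0.3, 0.2, -0.4]
grip_width: 0.999
grasp_force: 0.0
```

```bash
python3 - <<'E'
from h import *
o=telemetry.get_obs();p,d=vision.camera("wrist")
go(.4309,-.128,.012,0)
a=wrect(p,.058,.38,.48,-.18,-.08,4000,o);cv2.imwrite("pot.png",a)
# white lid: bright against grey steel -> Hough circle of 44 mm
g=cv2.GaussianBlur(cv2.cvtColor(a,cv2.COLOR_RGB2GRAY),(7,7),0)
for c in (cv2.HoughCircles(g,cv2.HOUGH_GRADIENT,1,200,param1=60,param2=15,minRadius=82,maxRadius=96)[0][:2]): print(.48-c[1]/4000,-.08-c[0]/4000,c[2]/4)
E
```

```text
t 45.85 pos [ 0.4307 -0.1273  0.1736] psi -0.0002 tilt [-0.0004  0.0007] F [ 0.8  0.2 -0.3] w 93.0 g 0.0
 travel mm [ -0.7   0.2 161.6] twist -0.0002
0.430125 -0.126625 23.85
```

Request:
move_arm(plan=[{"travel":[0,0,0.02],"twist":0},{"travel":[0,0,0.03],"twist":0},{"travel":[0,0,0.03],"twist":0},{"travel":[0,0,0.03],"twist":0},{"travel":[0,0,0.025],"twist":0},{"travel":[0,0,0.015],"twist":0},{"travel":[0,0,0.01],"twist":0},{"travel":[0,0,0],"twist":0},{"travel":[0,0,0],"twist":0},{"travel":[0,0,0],"twist":0}])

```text
time: 46.85
tool_pos: [0.4317, -0.1279, 0.0151]
orientation: [[-0.001, 1.0, 0.002], [1.0, 0.001, -0.001], [-0.001, 0.002, -1.0]]
force: [-0.1, -0.4, -0.6]
grip_width: 0.999
grasp_force: 0.0
```

Request:
move_arm(plan=[{"travel":[0,0,0],"twist":0},{"travel":[0,0,0],"twist":0},{"travel":[0,0,0],"twist":0},{"travel":[0,0,0],"twist":0},{"travel":[0,0,0],"twist":0},{"travel":[0,0,0],"twist":0},{"travel":[0,0,0],"twist":0},{"travel":[0,0,0],"twist":0},{"travel":[0,0,0],"twist":0},{"travel":[0,0,0],"twist":0}], hand=0, squeeze=15)

```text
time: 47.85
tool_pos: [0.4306, -0.1278, 0.0138]
orientation: [[-0.0, 1.0, -0.0], [1.0, 0.0, 0.0], [0.0, -0.0, -1.0]]
force: [-0.6, -0.8, -0.4]
grip_width: 0.471
grasp_force: 15.0
```

```bash
python3 -c "
from h import *
go(.435,.1263,.11,0)"
```

```text
t 47.85 pos [ 0.4306 -0.1278  0.0138] psi 0.0004 tilt [-0.0001  0.    ] F [-0.6 -0.8 -0.4] w 43.8 g 15.0
 travel mm [254.1   4.4 -96.2] twist 0.0004
```

Request:
move_arm(plan=[{"travel":[0,0,-0.01],"twist":0},{"travel":[0,0,-0.03],"twist":0},{"travel":[0,0,-0.03],"twist":0},{"travel":[0,0,-0.02],"twist":0},{"travel":[0.025,0,0],"twist":0},{"travel":[0.03,0,0],"twist":0},{"travel":[0.03,0,0],"twist":0},{"travel":[0.03,0,0],"twist":0},{"travel":[0.03,0.001,0],"twist":0},{"travel":[0.03,0.001,0],"twist":0}])

```text
time: 48.85
tool_pos: [0.4326, 0.0485, 0.1047]
orientation: [[-0.0, 1.0, 0.001], [1.0, 0.0, 0.0], [0.0, 0.001, -1.0]]
force: [1.0, 0.3, -0.1]
grip_width: 0.473
grasp_force: 15.0
```

Request:
move_arm(plan=[{"travel":[0.03,0.001,0],"twist":0},{"travel":[0.03,0.001,0],"twist":0},{"travel":[0.018,0,0],"twist":0},{"travel":[0,0,0],"twist":0},{"travel":[0,0,0],"twist":0},{"travel":[0,0,0.02],"twist":0},{"travel":[0,0,0.02],"twist":0},{"travel":[0,0,0.02],"twist":0},{"travel":[0,0,0.01],"twist":0},{"travel":[0,0,0],"twist":0}])

```text
time: 49.85
tool_pos: [0.4333, 0.1242, 0.0325]
orientation: [[0.001, 1.0, -0.003], [1.0, -0.001, -0.001], [-0.001, -0.003, -1.0]]
force: [0.0, -0.5, -0.8]
grip_width: 0.477
grasp_force: 15.0
```

```bash
python3 -c "
from h import *
go(.435,.126,.0078,0)"
```

```text
t 49.85 pos [0.4333 0.1242 0.0325] psi -0.0007 tilt [-0.0029 -0.0007] F [ 0.  -0.5 -0.8] w 44.3 g 15.0
 travel mm [ 1.8  1.7 24.7] twist -0.0007
```

Request:
move_arm(plan=[{"travel":[0.001,0.0005,0.008],"twist":0},{"travel":[0,0,0.006],"twist":0},{"travel":[0,0,0.004],"twist":0},{"travel":[0,0,0.002],"twist":0},{"travel":[0,0,0],"twist":0},{"travel":[0,0,0],"twist":0},{"travel":[0,0,0],"twist":0},{"travel":[0,0,0],"twist":0},{"travel":[0,0,0],"twist":0},{"travel":[0,0,0],"twist":0}])

```text
time: 50.85
tool_pos: [0.4351, 0.1263, 0.0139]
orientation: [[-0.0, 1.0, 0.0], [1.0, 0.0, 0.0], [0.0, 0.0, -1.0]]
force: [-0.2, 0.1, -0.8]
grip_width: 0.473
grasp_force: 15.0
```

```bash
python3 -c "
from h import *
go(.435,.126,.0078,0)"
```

```text
t 50.85 pos [0.4351 0.1263 0.0139] psi 0.0004 tilt [0.0001 0.    ] F [-0.2  0.1 -0.8] w 44.0 g 15.0
 travel mm [-0.3 -0.1  6.1] twist 0.0004
```

Request:
move_arm(plan=[{"travel":[0,0,0.002],"twist":0},{"travel":[0,0,0.001],"twist":0},{"travel":[0,0,0.001],"twist":0},{"travel":[0,0,0.001],"twist":0},{"travel":[0,0,0.001],"twist":0},{"travel":[0,0,0],"twist":0},{"travel":[0,0,0],"twist":0},{"travel":[0,0,0],"twist":0},{"travel":[0,0,0],"twist":0},{"travel":[0,0,0],"twist":0}])

```text
time: 51.85
tool_pos: [0.435, 0.1262, 0.0078]
orientation: [[-0.0, 1.0, -0.0], [1.0, 0.0, -0.0], [-0.0, -0.0, -1.0]]
force: [0.2, 0.7, -0.8]
grip_width: 0.471
grasp_force: 15.0
```

Request:
move_arm(plan=[{"travel":[0,0,0],"twist":0},{"travel":[0,0,0],"twist":0},{"travel":[0,0,0],"twist":0},{"travel":[0,0,0],"twist":0},{"travel":[0,0,0],"twist":0},{"travel":[0,0,0],"twist":0},{"travel":[0,0,-0.02],"twist":0},{"travel":[0,0,-0.04],"twist":0},{"travel":[0,0,-0.05],"twist":0},{"travel":[0,0,-0.05],"twist":0}], hand=0.093)

```text
time: 52.85
tool_pos: [0.4342, 0.1261, 0.1691]
orientation: [[-0.0, 1.0, -0.001], [1.0, 0.0, -0.0], [-0.0, -0.001, -1.0]]
force: [1.3, 0.1, -0.4]
grip_width: 0.999
grasp_force: 0.0
```

Request:
move_arm(plan=[{"travel":[0,0,-0.03],"twist":0},{"travel":[0.04,-0.015,0],"twist":0},{"travel":[0.04,-0.015,0],"twist":0},{"travel":[0.04,-0.015,0],"twist":0},{"travel":[0.04,-0.015,0],"twist":0},{"travel":[0.04,-0.015,0],"twist":0},{"travel":[0.04,-0.01,0],"twist":0},{"travel":[0.04,-0.01,0],"twist":0},{"travel":[0.04,-0.01,0],"twist":0},{"travel":[0.04,-0.01,0],"twist":0}])

```text
time: 53.85
tool_pos: [0.3191, 0.4879, 0.1977]
orientation: [[-0.001, 1.0, 0.0], [1.0, 0.001, 0.0], [0.0, 0.0, -1.0]]
force: [1.0, 1.3, 0.7]
grip_width: 0.999
grasp_force: 0.0
```

```bash
python3 - <<'E'
from h import *
go(.25,.545,.19,0)
p,d=vision.camera("top");np.savez("top1.npz",p=p,d=d);P=cloud("top",d)
for k,(x,y,z) in dict(tin=(.562,.238,.074),cube=(.574,-.251,.052),clamp=(.564,-.012,.035),pot=(.434,.126,.052)).items():
    q=P[(abs(P[...,2]-z)<.0055)&(np.hypot(P[...,0]-x,P[...,1]-y)<.075)]
    r=cv2.minAreaRect((q[:,:2]*1000).astype(np.float32));print(k,len(q),np.round(r[0],1),np.round(r[1],1),round(r[2],1),"z",np.median(q[:,2]))
r=rect("top",p,.012,.36,.64,-.32,.32,1250);cv2.imwrite("pics/fin.png",r[:,:,::-1])
# stands measured the same way (points at stand height)
for k,(x,y,R) in dict(large=(.562,.238,.06),square=(.574,-.251,.065),long=(.564,-.012,.09),small=(.434,.126,.045)).items():
    q=P[(abs(P[...,2]-.0115)<.0045)&(np.hypot(P[...,0]-x,P[...,1]-y)<R)&(np.load("top1.npz")["p"].max(2)<75)]
    a=cv2.minAreaRect((q[:,:2]*1000).astype(np.float32));c=cv2.minEnclosingCircle((q[:,:2]*1000).astype(np.float32))
    print(k,np.round(a[0],1),np.round(a[1],1),round(a[2],1),np.round(c[0],1),round(c[1],1))
E
```

```text
t 53.85 pos [0.3191 0.4879 0.1977] psi 0.0006 tilt [0.0001 0.    ] F [1.  1.3 0.7] w 92.9 g 0.0
 travel mm [ 57.1 -69.1   7.7] twist 0.0006
tin 155 [564.  240.5] [53.5 53.2] 86.8 z 0.07235988207852806
cube 283 [ 573.9 -248.9] [40.2 39.9] 89.0 z 0.051272130649859124
clamp 614 [565.  -10.3] [ 26.1 124.5] 4.3 z 0.033331634510989874
pot 372 [435.1 125.3] [40.8 42.3] 89.1 z 0.051345100865918245
large [559.3 233.7] [ 88.8 101.1] 59.6 [562.3 238.8] 50.9
square [ 572.7 -251. ] [83.2 82. ] 89.5 [ 572.4 -251.2] 55.4
long [563.2 -11.8] [ 61.7 148.6] 7.7 [563.4 -11.4] 78.8
small [433.1 126.4] [69.5 71. ] 44.4 [433.7 126.7] 36.5
```

View pics/fin.png

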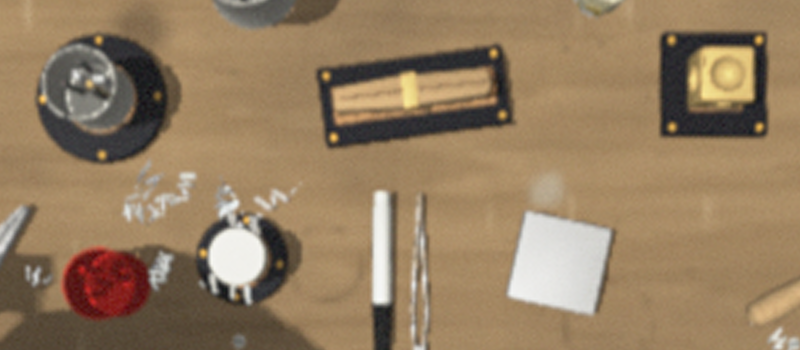

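The final view shows all four on their own stands: tin at (90,90), clamp (410,88), cube (725,75) and pot (238,256), with the steel block empty. The offsets are 1–2 mm. I'll check the clamp's angle once more by its principal axis.

```bash
python3 - <<'E'
from h import *
for f,x,y in(("top0",.562,.24),("top1",.565,-.011)):
    t=np.load(f+".npz");P=cloud("top",t["d"])
    q=P[(P[...,2]>.026)&(P[...,2]<.042)&(np.hypot(P[...,0]-x,P[...,1]-y)<.075)][:,:2].astype(np.float32)
    l=cv2.fitLine(q,cv2.DIST_HUBER,0,.01,.01).ravel();print(f,"axis off y deg",np.degrees(np.arctan(-l[0]/l[1])),"mean",q.mean(0))
E
```

```text
top0 axis off y deg -1.9340817 mean [0.5605521  0.23897542]
top1 axis off y deg 7.0190477 mean [ 0.56445014 -0.01068281]
```

```bash
python3 -c "
from workcell import workorder
print(workorder.job_done())"
```

```text
the job is handed in; nothing more can be done
None
```

The job is handed in at about 54 s: tin, cube, clamp and pot each stand on their own stand, within about 2–3 mm of its middle. The tin stayed upright with its punches in, and the steel block is empty.

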